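Pack the pillar candles after the party

ROBOT

A 6-joint arm with a two-finger parallel gripper is mounted at the origin on the work surface. World frame = base frame: x ahead of the robot, y to its left, z up, the work surface at z = 0. Lengths are in mm, angles in rad, forces in N, time in s.
With the tool pointing down it reaches from about 275 to 1000 mm from the base axis. Payload 8.4 kg.
Tool frame: the origin (TCP) lies between the finger pads; the fingertips stand 17 mm ahead of it and the grasp point (between the pads) lies 2 mm behind it (r.tcp_to_tips is the distance from the TCP to the fingertips, in mm); z points along the fingers, y is the line along which they close (so a half turn about z gives the same grasp; the last joint's range is limited). The gripper opens to 85 mm and grips with 20 to 120 N. Pads are 22 mm wide; open, the fingers measure 114 mm over their backs; the gripper's body (76 mm by 85 mm) begins 54 mm behind the grasp point. The pads swing forward as they close: fully open they stand 13 mm farther back than shut.
Start: joints at [1.118, 0.353, 1.633, -0, 1.155, -0.002], TCP at [272.303, 562.565, 248.281] pointing down, gripper open.
Joint ranges: [-2.63, 2.63], [-0.92, 2.1], [0.06, 2.66], [-1.3, 4.44], [0, 2.69], [-3.02, 3.02]. Speed limits (rad/s): [2.22, 2.22, 2.79, 3.14, 3.14, 3.14].

INTERFACE

Orientations are given as [roll, pitch, yaw] about the fixed x, y, z axes, in that order (R = Rz(yaw) Ry(pitch) Rx(roll)).
In Python, from rig import r gives the robot as it stands. The module is installed in compiled form; this text tells all that it offers.
- The arm moves only by the tool apply_moves, never from a script. Its argument "series" is text: rows parted by semicolons, each of 7 numbers parted by spaces: the shift along the tool's x, y, z in cm, then the turn, a rotation vector about the tool's x, y, z in rad, then the gripper's target within -1 to 1 (shut at 1, half-way at 0, fully open at -1). In form: tx ty tz rx ry rz fingers; .... A call has exactly 10 rows; each row shifts and turns the commanded pose from where the row before left it, along the tool's axes as they then stand; what a row does not reach is not made up. A row lasts 1/12 s, in which the tool goes at most 41.7 mm and 7.16 degrees, less where a joint would pass 70% of its speed; a pose out of reach is approached as far as the arm can. A call with a gripper value outside its range is refused whole. The fingers move at their own pace and stop on an object; "squeeze" is the grip in N (left out, the last holds). Time passes only in rows, so rows that do not move let the fingers close, or fill a call up. It gives the time, the measured TCP pose, the force and the opening at its end, in the units of the state.
- r.sense(): the state, without advancing time (a new reading comes with each control period).
- r.grab_frame(name): name is "side" or "top"; returns the picture (480x640x3 uint8, blue, green, red); there is no depth.
- r.camera_info(name): a dict with "K" (3x3 intrinsics, pixels), "extrinsics" (4x4, takes a point from camera to world coordinates). Camera axes: x right, y down, z forward; pixel columns grow to the right and rows downward; lengths in mm; the calibration is good to about 2 mm. A picture is of the moment at which its call begins. camera_info takes no time and is no camera call.
- r.sign_off(): hands the job in, once; it reports no verdict.
The state is a dict: "clock": time; "qpos": joint angles; "qvel": joint speeds; "joint_efforts": joint torques, N m; "eef_pos": TCP position; "tcp_rot": TCP orientation; "contact_force": force on the tool from outside, world axes, zero at the start; "wrist_torque": the same for the moment, N m; "opening": opening from 0.0 (shut) to 1.0 (fully open).
Only numpy, scipy, OpenCV 4.12 (cv2) and the standard library are available. Lean on these libraries where they do the work, as an engineer would, in place of code of your own. Each camera call takes 0.05 s, during which the arm holds its last target. There are 200 camera calls.

TASK

Pack the three LED pillar candles away in the divided crate, one in each of the three free cells, each upright with its flame on top and standing on the cork in its cell; one candle has toppled over and lies on the table. The cork lies at a different height in every cell, so lower each candle gently until you feel it touch, neither letting it fall nor ramming it down. Leave the plate, the tumbler and the spoon where they are.

Things in the scene. Friction and masses are not known exactly. Their poses are not given: they have to be found in the camera images.
- candle_a: Ivory octagonal LED pillar candle, 50 mm across flats (54 over corners), 130 mm tall, black band at its foot, orange flame (18 mm) on top; 0.25 to 0.46 kg. Origin: centre of the foot face; z runs to the flame; flats face x, y and 45 degrees between. It stands on the table.
- candle_b: Ivory octagonal LED pillar candle, 50 mm across flats (54 over corners), 130 mm tall, black band at its foot, orange flame (18 mm) on top; 0.25 to 0.46 kg. Origin: centre of the foot face; z runs to the flame; flats face x, y and 45 degrees between. It stands on the table.
- candle_toppled: Ivory octagonal LED pillar candle, 50 mm across flats (54 over corners), 130 mm tall, black band at its foot, orange flame (18 mm) on top; 0.25 to 0.46 kg. Origin: centre of the foot face; z runs to the flame; flats face x, y and 45 degrees between. This one has toppled: it lies on a flat on the table, its axis 25 mm up, its flame end roughly away from the robot.
- crate: Open plywood packing crate fixed to the table, 76 x 286 x 80 mm high, with four cells in a row along its y, each 64 x 64 mm inside, 70 mm apart centre to centre; walls, dividers and floor 6 mm thick. Origin: centre of its underside, on the table.
- votive: Blue ceramic tealight holder, 54 mm across and 54 mm high, fixed in the one cell already taken; its top is below the crate's rim. Origin: centre of its foot on the crate's inner floor.
- plate: White dinner plate, 170 mm across, 16 mm high, bystander. Origin: centre of its underside.
- tumbler: Clear glass tumbler, 72 mm across, 85 mm high, bystander. Origin: centre of its foot.
- spoon: Gold-coloured spoon, 180 mm long, lying flat, bystander. Origin near its middle, its length along its x.
- cell1 (a point): Centre of the mouth of crate cell 1 (of 4, counted along the crate's y), level with the rim, 80 mm above the table.
- cell2 (a point): Centre of the mouth of crate cell 2 (of 4, counted along the crate's y), level with the rim, 80 mm above the table.
- cell3 (a point): Centre of the mouth of crate cell 3 (of 4, counted along the crate's y), level with the rim, 80 mm above the table.
- cell4 (a point): Centre of the mouth of crate cell 4 (of 4, counted along the crate's y), level with the rim, 80 mm above the table.
- insert1: Cork lining of one free cell (which cell varies). Origin: centre of that cell at the crate's inner floor, 6 mm above the table; axes as the crate's. The candle is to stand on its 60 mm square cork pad, whose top lies 8 to 36 mm above this origin, different in each cell, not measured; foam under it gives 1 mm per 2 N, 8 mm at most.
- insert2: Cork lining of one free cell (which cell varies). Origin: centre of that cell at the crate's inner floor, 6 mm above the table; axes as the crate's. The candle is to stand on its 60 mm square cork pad, whose top lies 8 to 36 mm above this origin, different in each cell, not measured; foam under it gives 1 mm per 2 N, 8 mm at most.
- insert3: Cork lining of one free cell (which cell varies). Origin: centre of that cell at the crate's inner floor, 6 mm above the table; axes as the crate's. The candle is to stand on its 60 mm square cork pad, whose top lies 8 to 36 mm above this origin, different in each cell, not measured; foam under it gives 1 mm per 2 N, 8 mm at most.
Not all that is in view belongs to the job. Leave any blue look-alike of the candle_b alone. What is shaped like the insert3 but red is not meant.

How it is judged:
By the outcome, as a careful person would: the job done as asked, in the order asked, and still so for the second after the job is handed in, with the robot touching nothing.
It also fails if it takes over 72 s, if anything falls off the work surface, if the arm or the gripper's body presses on something with over 40 N, if the wrist force passes 120 N, or if a joint passes its speed limit or range.

## Working session

There is one attempt and no reset: what is moved stays moved. The work goes in short steps, Python scripts to look and compute and a tool call to move; the robot and the scene stay as the last step left them, time stands still between calls to the robot, and variables do not carry over. Pictures are saved under pics/ and viewed, on a budget of 10 in all, crops included, one or two more only if the job needs it, and the job is handed in when it is done.

Besides the shell and the picture viewer there is one more tool, called after "Request:" as name(argument=value, ...), one argument or row to a line, values as JSON. apply_moves: Moves the arm, as the interface text tells. Its arguments: {"type":"object","properties":{"series":{"type":"string"},"squeeze":{"type":"number"}},"required":["series"]}

```bash
mkdir -p pics; cat > h.py <<'E'
import numpy as np,cv2
from rig import r
def info(n):
    c=r.camera_info(n); return np.array(c["K"]),np.array(c["extrinsics"])
def cast(n,uv,z):
    K,T=info(n); d=T[:3,:3]@np.linalg.inv(K)@np.array([uv[0],uv[1],1.]); o=T[:3,3]
    return o+d*(z-o[2])/d[2]
def proj(n,p):
    K,T=info(n); q=K@(T[:3,:3].T@(np.array(p,float)-T[:3,3])); return q[:2]/q[2]
E
python3 - <<'E'
from h import *
for n in("top","side"):
    cv2.imwrite(f"pics/{n}0.png",r.grab_frame(n)); K,T=info(n); print(n,K.round(1).tolist(),T.round(3).tolist())
print(r.sense())
E
```

```text
top [[473.5, 0.0, 323.4], [0.0, 473.5, 231.9], [0.0, 0.0, 1.0]] [[-0.007, -0.995, 0.096, 491.421], [-1.0, 0.007, -0.003, 5.297], [0.002, -0.096, -0.995, 1048.597], [0.0, 0.0, 0.0, 1.0]]
side [[511.7, 0.0, 311.6], [0.0, 511.7, 237.9], [0.0, 0.0, 1.0]] [[-0.991, -0.058, 0.124, 467.098], [-0.135, 0.566, -0.813, 778.611], [-0.022, -0.822, -0.569, 640.078], [0.0, 0.0, 0.0, 1.0]]
{'clock': 0.1, 'qpos': array([ 1.11761652e+00,  3.53591819e-01,  1.63406186e+00,  2.20337331e-06,
        1.15519325e+00, -2.42107622e-03]), 'qvel': array([ 0.00104158, -0.00231513, -0.00440633,  0.00130495,  0.00123851,
        0.00029824]), 'joint_efforts': array([-1.21639587e-03, -6.06372714e+01, -3.42812490e+01, -2.10828834e-04,
        4.13556292e-03,  7.86153282e-05]), 'eef_pos': array([272.11393926, 562.20265124, 247.62776598]), 'tcp_rot': array([-3.14033839e+00, -5.05137373e-06,  2.69083303e+00]), 'contact_force': array([0.04420588, 0.5627702 , 0.50224665]), 'wrist_torque': array([-0.03854862,  0.0076291 , -0.02711037]), 'opening': 0.9992139758125113}
```

View pics/top0.png

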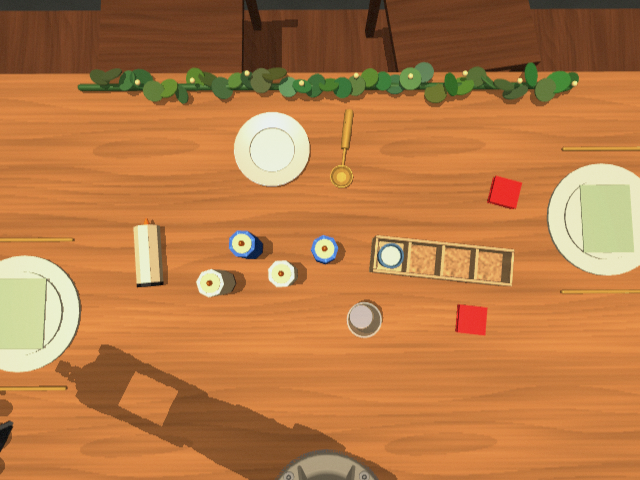

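View pics/side0.png

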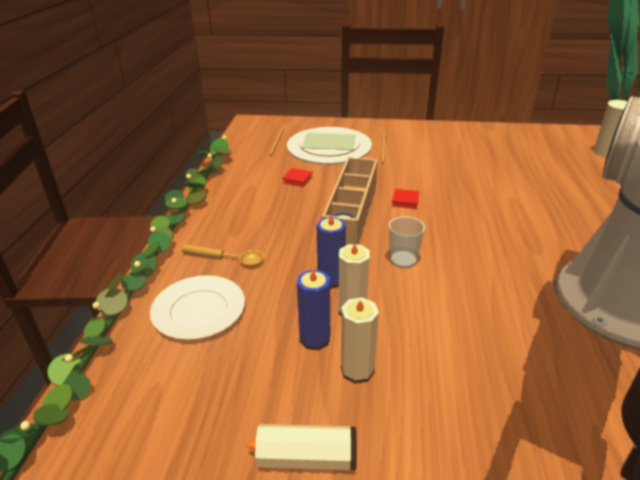

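The top view shows standing ivory candles at (210,283) and (281,274), and the toppled ivory one at (148,255) with its flame up-image (+x). Blue look-alikes are at (242,244) and (324,249). The crate spans (373..513, 237..285), with the votive at (390,256) and cork at about (422,260), (457,263) and (490,266). Red pads at (505,192) and (472,320) are decoys. I choose the three ivory bodies.

```bash
cat > m.py <<'E'
from h import *
im=r.grab_frame("top"); hsv=cv2.cvtColor(im,cv2.COLOR_BGR2HSV)
H,S,V=cv2.split(hsv)
iv=((S<90)&(V>150)).astype(np.uint8)
for c in cv2.findContours(iv,cv2.RETR_EXTERNAL,cv2.CHAIN_APPROX_NONE)[0]:
    a=cv2.contourArea(c)
    if a<150: continue
    m=cv2.moments(c); u=(m['m10']/a,m['m01']/a)
    if not(100<u[0]<340 and 200<u[1]<310): continue
    print("ivory",a,np.round(u,1),cv2.minAreaRect(c),"z130",cast("top",u,130).round(1),"z46",cast("top",u,46).round(1))
fl=(((H<14)&(S>190)&(V>90))).astype(np.uint8)
n,l,st,ce=cv2.connectedComponentsWithStats(fl)
for i in range(1,n):
    if 100<ce[i][0]<340 and 200<ce[i][1]<310 and 6<st[i][4]<200: print("flame",st[i][4],ce[i].round(1),cast("top",ce[i],138).round(1))
cr=cv2.resize(im[210:310,120:340],None,fx=3.6,fy=3.6,interpolation=cv2.INTER_CUBIC)
cr2=cv2.resize(im[225:300,365:520],(792,383),interpolation=cv2.INTER_CUBIC)
if __name__=="__main__":
    cv2.imwrite("pics/crop1.png",np.vstack([cr[:360],cv2.resize(im[230:295,365:520],(792,240))]) )
E
python3 m.py
```

```text
ivory 539.0 [209.8 282.7] ((209.70001220703125, 282.60003662109375), (25.93838882446289, 26.385601043701172), 26.56505012512207) z130 [483.3 222.4 130. ] z46 [482.6 242.2  46. ]
ivory 535.0 [280.9 273.2] ((281.0, 273.0), (26.0, 26.0), 90.0) z130 [500.6  85.3 130. ] z46 [501.4  92.6  46. ]
ivory 292.5 [324.2 248.4] ((324.5, 248.5), (19.0, 19.0), 90.0) z130 [548.    1.4 130. ] z46 [553.2   1.   46. ]
ivory 290.0 [241.3 243. ] ((241.50003051757812, 243.00003051757812), (19.091880798339844, 19.091880798339844), 45.0) z130 [559.6 162.4 130. ] z46 [565.8 176.7  46. ]
ivory 693.0 [142.3 253.6] ((141.95077514648438, 253.61386108398438), (57.577880859375, 14.033914566040039), 86.8201675415039) z130 [540.3 354.  130. ] z46 [544.8 385.9  46. ]
flame 11 [146.7 220.6] [603.7 344.4 138. ]
flame 16 [240.9 243.1] [558.8 161.9 138. ]
flame 16 [323.9 248.2] [547.8   1.9 138. ]
flame 14 [280.4 273.6] [499.8  85.6 138. ]
flame 16 [209.1 282.9] [483.  221.9 138. ]
```

View pics/crop1.png

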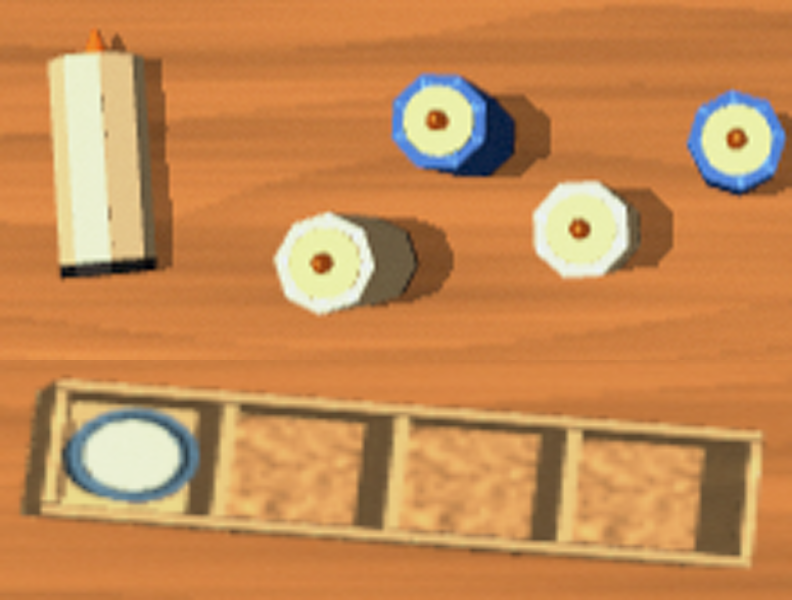

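The crop confirms the ivory targets: toppled candle with its flame end at px (146.7,225.8) and foot at (150,285). Candle a has a corner pointing +x; candle b has its flats on the axes. The crate rim corners are at px (376.2,235.4), (514.1,250.3), (511.8,285.6) and (373.2,271.5).

```bash
python3 - <<'E'
from h import *
f=cast("top",(150,285),25);t=cast("top",(146.7,225.8),25);print("foot",f,"top",t,np.linalg.norm(t-f),"ang",np.arctan2(*(t-f)[[1,0]]))
# side: foot edge center (354,449), flame end center (257,446)
print("side",cast("side",(353,449),25),cast("side",(257,446.5),25))
P=[cast("top",u,80) for u in((376.2,235.4),(514.1,250.3),(511.8,285.6),(373.2,271.5))]
TL,TR,BR,BL=P;c=sum(P)/4;ax=(TL+BL-TR-BR)/2;L=np.linalg.norm(ax);print("crate",c,"len",L,"wid",np.linalg.norm(TL-BL),np.linalg.norm(TR-BR),"yaw of y",np.arctan2(ax[1],ax[0])-np.pi/2)
u=ax/L
for k in(105,35,-35,-105):print(k,(c+u*k).round(1), proj("top",c+u*k).round(1),proj("side",c+u*k).round(1))
print("a,b side", proj("side",(483,222,130)),proj("side",(500.5,85.4,130)))
print("tumbler",cast("top",(364,320),40))
E
```

```text
foot [478.41903975 375.45483385  25.        ] top [606.33062291 386.21577734  25.        ] 128.36343331601162 ang 0.08393034909110308
side [480.22869929 379.48841677  25.        ] [607.32625072 391.22198198  25.        ]
crate [ 524.37627048 -243.01810514   80.        ] len 283.5836100774777 wid 74.22169907332403 72.27023926783038 yaw of y -0.11161356478077633
105 [ 536.1 -138.7   80. ] [392.6 255.3] [344.1 207.8]
35 [ 528.3 -208.2   80. ] [426.7 258.8] [350.2 191.7]
-35 [ 520.5 -277.8   80. ] [460.8 262.4] [355.8 177. ]
-105 [ 512.7 -347.4   80. ] [495. 266.] [360.9 163.7]
a,b side [360.27588539 308.82646344] [354.50624393 252.71586587]
tumbler [402.25769822 -81.57874947  40.        ]
```

```bash
cat >> h.py <<'E'
from scipy.spatial.transform import Rotation as Ro
def pose():
    s=r.sense(); return s,np.array(s["eef_pos"]),Ro.from_euler("xyz",s["tcp_rot"])
def frame(z,y):
    z=np.array(z,float);z/=np.linalg.norm(z);y=np.array(y,float);y-=z*(y@z);y/=np.linalg.norm(y)
    return Ro.from_matrix(np.c_[np.cross(y,z),y,z])
def plan(wps,fing):
    """wps: list of (pos,Rot,rows)"""
    s,p,R=pose(); out=[]
    for q,Q,n in wps:
        w=(R.inv()*Q).as_rotvec(); dp=(np.array(q)-p)/n
        for i in range(n):
            out.append(np.r_[R.inv().apply(dp)/10,w/n]); R=R*Ro.from_rotvec(w/n)
        p=np.array(q,float); R=Q
        print(n,"rows; mm/row",np.linalg.norm(dp).round(1),"deg/row",np.degrees(np.linalg.norm(w)/n).round(2))
    while len(out)%10: out.append(np.zeros(6))
    for k in range(0,len(out),10):
        print("; ".join(" ".join(f"{v:.2f}" if j<3 else f"{v:.3f}" for j,v in enumerate(o)).replace("-0.000","0").replace("0.000","0").replace("-0.00 ","0 ").replace("0.00 ","0 ")+f" {fing}" for o in out[k:k+10]))
E
cat > g.py <<'E'
from h import *
F=np.array([np.cos(.088),np.sin(.088),0]);L=np.array([-F[1],F[0],0]);U=np.array([0,0,1.])
G=np.array([479,377,25.])+F*95+L*.5
a=np.radians(55); d=-F*np.sin(a)-U*np.cos(a)
RG=frame(d,L); PG=G+2*d
E
python3 - <<'E'
from g import *
plan([(PG+U*120,RG,20),],-1)
print(PG)
E
```

```text
20 rows; mm/row 18.2 deg/row 3.12
-1.73 -0.14 0.52 0.013 0.047 -0.025 -1; -1.75 -0.18 0.44 0.013 0.047 -0.025 -1; -1.77 -0.22 0.36 0.013 0.047 -0.025 -1; -1.78 -0.26 0.28 0.013 0.047 -0.025 -1; -1.78 -0.30 0.20 0.013 0.047 -0.025 -1; -1.78 -0.34 0.12 0.013 0.047 -0.025 -1; -1.77 -0.38 0.04 0.013 0.047 -0.025 -1; -1.76 -0.43 -0.03 0.013 0.047 -0.025 -1; -1.75 -0.47 -0.11 0.013 0.047 -0.025 -1; -1.73 -0.52 -0.19 0.013 0.047 -0.025 -1
-1.71 -0.56 -0.26 0.013 0.047 -0.025 -1; -1.68 -0.61 -0.33 0.013 0.047 -0.025 -1; -1.65 -0.65 -0.40 0.013 0.047 -0.025 -1; -1.61 -0.70 -0.47 0.013 0.047 -0.025 -1; -1.57 -0.75 -0.53 0.013 0.047 -0.025 -1; -1.52 -0.79 -0.60 0.013 0.047 -0.025 -1; -1.47 -0.84 -0.66 0.013 0.047 -0.025 -1; -1.42 -0.88 -0.71 0.013 0.047 -0.025 -1; -1.36 -0.93 -0.77 0.013 0.047 -0.025 -1; -1.30 -0.97 -0.82 0.013 0.047 -0.025 -1
[571.95648942 385.7032947   23.85284713]
```

Request:
apply_moves(
  series="-1.73 -0.14 0.52 0.013 0.047 -0.025 -1; -1.75 -0.18 0.44 0.013 0.047 -0.025 -1; -1.77 -0.22 0.36 0.013 0.047 -0.025 -1; -1.78 -0.26 0.28 0.013 0.047 -0.025 -1; -1.78 -0.30 0.20 0.013 0.047 -0.025 -1; -1.78 -0.34 0.12 0.013 0.047 -0.025 -1; -1.77 -0.38 0.04 0.013 0.047 -0.025 -1; -1.76 -0.43 -0.03 0.013 0.047 -0.025 -1; -1.75 -0.47 -0.11 0.013 0.047 -0.025 -1; -1.73 -0.52 -0.19 0.013 0.047 -0.025 -1",
  squeeze=60,
)

```text
clock: 0.98
eef_pos: [422.9, 473.7, 195.8]
tcp_rot: [-3.067, -0.484, 2.929]
contact_force: [0.4, 0.7, -0.1]
opening: 0.997
```

Request:
apply_moves(
  series="-1.71 -0.56 -0.26 0.013 0.047 -0.025 -1; -1.68 -0.61 -0.33 0.013 0.047 -0.025 -1; -1.65 -0.65 -0.40 0.013 0.047 -0.025 -1; -1.61 -0.70 -0.47 0.013 0.047 -0.025 -1; -1.57 -0.75 -0.53 0.013 0.047 -0.025 -1; -1.52 -0.79 -0.60 0.013 0.047 -0.025 -1; -1.47 -0.84 -0.66 0.013 0.047 -0.025 -1; -1.42 -0.88 -0.71 0.013 0.047 -0.025 -1; -1.36 -0.93 -0.77 0.013 0.047 -0.025 -1; -1.30 -0.97 -0.82 0.013 0.047 -0.025 -1",
)

```text
clock: 1.82
eef_pos: [573.0, 385.7, 143.1]
tcp_rot: [3.138, -0.967, -3.046]
contact_force: [0.7, 0.4, 0.3]
opening: 1.003
```

```bash
python3 - <<'E'
from g import *
s,p,R=pose();print(s["clock"],p,s["qpos"].round(3),"want",PG+U*120,"roterr",(R.inv()*RG).as_rotvec())
for n in("top","side"): cv2.imwrite(f"pics/{n}1.png",r.grab_frame(n))
im=cv2.imread("pics/top1.png")[180:330,90:290]; im2=cv2.imread("pics/side1.png")[200:480,160:480]
cv2.imwrite("pics/p1.png",np.hstack([cv2.resize(im,(400,300)),cv2.resize(im2,(343,300))]))
plan([(PG+U*3,RG,10)],-1)
E
```

```text
1.8167 [573.04199319 385.68541023 143.13773661] [ 0.453  1.069  0.885  0.343  2.096 -1.184] want [571.95648942 385.7032947  143.85284713] roterr [-0.00246935 -0.00680129  0.00406968]
10 rows; mm/row 11.2 deg/row 0.06
-0.92 0.02 0.65 0 -0.001 0 -1; -0.92 0.02 0.65 0 -0.001 0 -1; -0.92 0.02 0.65 0 -0.001 0 -1; -0.92 0.02 0.65 0 -0.001 0 -1; -0.92 0.02 0.65 0 -0.001 0 -1; -0.92 0.02 0.65 0 -0.001 0 -1; -0.92 0.02 0.65 0 -0.001 0 -1; -0.92 0.02 0.65 0 -0.001 0 -1; -0.92 0.02 0.65 0 -0.001 0 -1; -0.92 0.02 0.65 0 -0.001 0 -1
```

View pics/p1.png

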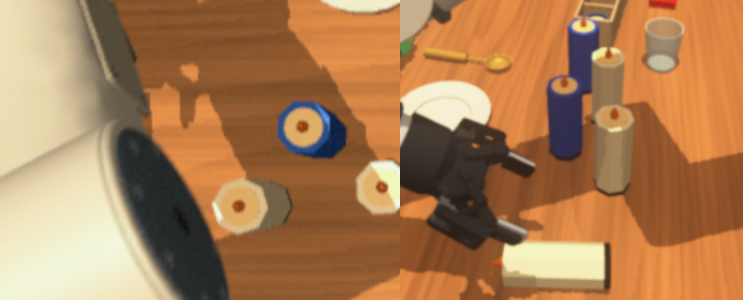

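The crop shows the open gripper leaning in from the flame end above the toppled candle, fingers straddling it, with nothing touched.

Request:
apply_moves(
  series="-0.92 0.02 0.65 0 0 0 -1; -0.92 0.02 0.65 0 0 0 -1; -0.92 0.02 0.65 0 0 0 -1; -0.92 0.02 0.65 0 0 0 -1; -0.92 0.02 0.65 0 0 0 -1; -0.92 0.02 0.65 0 0 0 -1; -0.92 0.02 0.65 0 0 0 -1; -0.92 0.02 0.65 0 0 0 -1; -0.92 0.02 0.65 0 0 0 -1; -0.92 0.02 0.65 0 0 0 -1",
)

```text
clock: 2.75
eef_pos: [571.2, 388.5, 30.0]
tcp_rot: [3.139, -0.964, -3.048]
contact_force: [0.3, 0.2, 0.0]
opening: 1.002
```

Request:
apply_moves(
  series="0 0 0 0 0 0 1; 0 0 0 0 0 0 1; 0 0 0 0 0 0 1; 0 0 0 0 0 0 1; 0 0 0 0 0 0 1; 0 0 0 0 0 0 1; 0 0 0 0 0 0 1; 0 0 0 0 0 0 1; 0 0 0 0 0 0 1; 0 0 0 0 0 0 1",
)

```text
clock: 3.58
eef_pos: [571.6, 388.6, 31.9]
tcp_rot: [3.138, -0.963, -3.047]
contact_force: [4.2, -0.5, 4.1]
opening: 0.573
```

```bash
python3 - <<'E'
from g import *
s,p,R=pose();print(p,s["qpos"].round(3),s["contact_force"],s["wrist_torque"],s["opening"])
z=R.as_matrix()[:,2]
b=frame(-z*0+F*np.sin(np.radians(35))-U*np.cos(np.radians(35)),L)
plan([(p+U*60,R,5),(p+U*160-F*60,b,15)],1)
E
```

```text
[571.61782254 388.57444999  31.85666967] [ 0.456  1.19   0.878  0.326  1.984 -1.223] [ 4.24672372 -0.48142225  4.1044702 ] [-0.10988351 -0.29927748  0.08847373] 0.5733917223367294
5 rows; mm/row 12.0 deg/row 0.0
15 rows; mm/row 7.8 deg/row 6.01
0.99 0 -0.68 0 0 0 1; 0.99 0 -0.68 0 0 0 1; 0.99 0 -0.68 0 0 0 1; 0.99 0 -0.68 0 0 0 1; 0.99 0 -0.68 0 0 0 1; 0.78 0 -0.05 0 -0.105 0 1; 0.77 0 -0.13 0 -0.105 0 1; 0.75 0 -0.21 0 -0.105 0 1; 0.72 0 -0.29 0 -0.105 0 1; 0.69 0 -0.36 0 -0.105 0 1
0.65 0 -0.43 0 -0.105 0 1; 0.60 0 -0.50 0 -0.105 0 1; 0.54 0 -0.56 0 -0.105 0 1; 0.48 0 -0.61 0 -0.105 0 1; 0.41 0 -0.66 0 -0.105 0 1; 0.34 0 -0.70 0 -0.105 0 1; 0.27 0 -0.73 0 -0.105 0 1; 0.19 0 -0.75 0 -0.105 0 1; 0.11 0 -0.77 0 -0.105 0 1; 0.03 0 -0.78 0 -0.105 0 1
```

Request:
apply_moves(
  series="0.99 0 -0.68 0 0 0 1; 0.99 0 -0.68 0 0 0 1; 0.99 0 -0.68 0 0 0 1; 0.99 0 -0.68 0 0 0 1; 0.99 0 -0.68 0 0 0 1; 0.78 0 -0.05 0 -0.105 0 1; 0.77 0 -0.13 0 -0.105 0 1; 0.75 0 -0.21 0 -0.105 0 1; 0.72 0 -0.29 0 -0.105 0 1; 0.69 0 -0.36 0 -0.105 0 1",
  squeeze=80,
)

```text
clock: 4.42
eef_pos: [551.0, 386.5, 126.6]
tcp_rot: [3.139, -0.433, -3.049]
contact_force: [1.0, 0.7, -3.8]
opening: 0.567
```

Request:
apply_moves(
  series="0.65 0 -0.43 0 -0.105 0 1; 0.60 0 -0.50 0 -0.105 0 1; 0.54 0 -0.56 0 -0.105 0 1; 0.48 0 -0.61 0 -0.105 0 1; 0.41 0 -0.66 0 -0.105 0 1; 0.34 0 -0.70 0 -0.105 0 1; 0.27 0 -0.73 0 -0.105 0 1; 0.19 0 -0.75 0 -0.105 0 1; 0.11 0 -0.77 0 -0.105 0 1; 0.03 0 -0.78 0 -0.105 0 1",
)

```text
clock: 5.25
eef_pos: [512.3, 380.6, 189.1]
tcp_rot: [-3.138, 0.565, -3.053]
contact_force: [0.1, -1.3, -4.9]
opening: 0.569
```

```bash
python3 - <<'E'
from g import *
s,p,R=pose();print(s["clock"],p,R.as_matrix().round(3).tolist(),s["qpos"].round(3),s["contact_force"],s["wrist_torque"],s["opening"])
im=r.grab_frame("side");cv2.imwrite("pics/side2.png",im)
print(proj("side",p))
E
```

```text
5.25 [512.34062597 380.55921557 189.13763285] [[-0.841, -0.086, 0.534], [-0.074, 0.996, 0.044], [-0.535, -0.003, -0.845]] [ 0.822  0.301  1.997 -0.776  0.541 -0.22 ] [ 0.11402284 -1.31308325 -4.94412264] [-0.19246961  0.53963617 -0.09782665] 0.5694317389098243
[328.23779161 362.53917213]
```

View pics/side2.png

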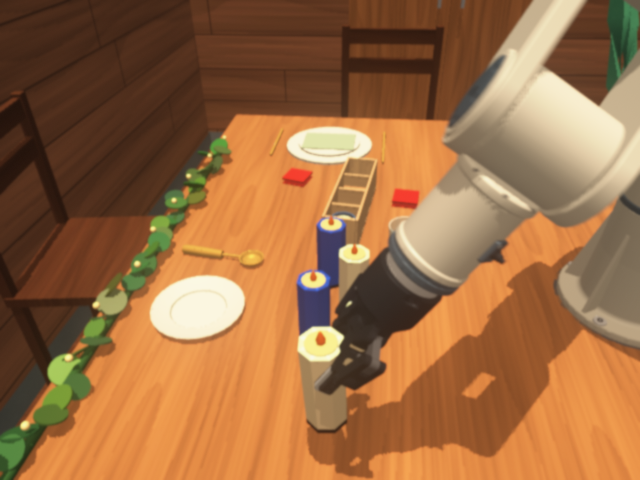

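The side picture shows the candle held upright, flame at (320,338) and foot around (326,425). The arm is clear of everything.

```bash
python3 - <<'E'
from g import *
s,p,R=pose();print(p)
a=np.radians(34.8);hd=lambda y:np.array([np.cos(y),np.sin(y),0])
def Rt(y):
    h=hd(y);return frame(h*np.sin(a)-U*np.cos(a),[-h[1],h[0],0])
C=np.array([512.7,-347.4,0]);T=C-6.9*hd(-1.2)
plan([((512,380,280),Rt(.085),5),((512,20,280),Rt(-.56),13),((T[0],T[1],280),Rt(-1.2),14),((T[0],T[1],205),Rt(-1.2),4)],1)
E
```

```text
[511.8673075  379.52516386 188.78742196]
5 rows; mm/row 18.2 deg/row 0.42
13 rows; mm/row 27.7 deg/row 2.84
14 rows; mm/row 25.8 deg/row 2.62
4 rows; mm/row 18.8 deg/row 0.0
-0.99 0 -1.53 -0.001 -0.007 0 1; -1.00 0 -1.53 -0.001 -0.007 0 1; -1.01 0.01 -1.52 -0.001 -0.007 0 1; -1.02 0.01 -1.51 -0.001 -0.007 0 1; -1.03 0.01 -1.50 -0.001 -0.007 0 1; 0.19 -2.76 -0.13 0.028 0 0.041 1; 0.08 -2.77 -0.06 0.028 0 0.041 1; -0.03 -2.77 0.02 0.028 0 0.041 1; -0.15 -2.76 0.10 0.028 0 0.041 1; -0.26 -2.75 0.18 0.028 0 0.041 1
-0.37 -2.73 0.26 0.028 0 0.041 1; -0.48 -2.71 0.33 0.028 0 0.041 1; -0.59 -2.67 0.41 0.028 0 0.041 1; -0.70 -2.64 0.49 0.028 0 0.041 1; -0.80 -2.59 0.56 0.028 0 0.041 1; -0.91 -2.54 0.63 0.028 0 0.041 1; -1.01 -2.48 0.70 0.028 0 0.041 1; -1.11 -2.42 0.77 0.028 0 0.041 1; -1.12 -2.19 0.78 0.026 0 0.038 1; -1.20 -2.13 0.83 0.026 0 0.038 1
-1.28 -2.06 0.89 0.026 0 0.038 1; -1.35 -1.99 0.94 0.026 0 0.038 1; -1.42 -1.91 0.99 0.026 0 0.038 1; -1.49 -1.83 1.04 0.026 0 0.038 1; -1.56 -1.74 1.09 0.026 0 0.038 1; -1.63 -1.65 1.13 0.026 0 0.038 1; -1.69 -1.56 1.17 0.026 0 0.038 1; -1.74 -1.47 1.21 0.026 0 0.038 1; -1.80 -1.37 1.25 0.026 0 0.038 1; -1.84 -1.27 1.28 0.026 0 0.038 1
-1.89 -1.16 1.31 0.026 0 0.038 1; -1.93 -1.05 1.34 0.026 0 0.038 1; 1.07 0 1.54 0 0 0 1; 1.07 0 1.54 0 0 0 1; 1.07 0 1.54 0 0 0 1; 1.07 0 1.54 0 0 0 1; 0 0 0 0 0 0 1; 0 0 0 0 0 0 1; 0 0 0 0 0 0 1; 0 0 0 0 0 0 1
```

Request:
apply_moves(
  series="-0.99 0 -1.53 0 0 0 1; -1.00 0 -1.53 0 0 0 1; -1.01 0.01 -1.52 0 0 0 1; -1.02 0.01 -1.51 0 0 0 1; -1.03 0.01 -1.50 0 0 0 1; 0.19 -2.76 -0.13 0.028 0 0.041 1; 0.08 -2.77 -0.06 0.028 0 0.041 1; -0.03 -2.77 0.02 0.028 0 0.041 1; -0.15 -2.76 0.10 0.028 0 0.041 1; -0.26 -2.75 0.18 0.028 0 0.041 1",
)

```text
clock: 6.13
eef_pos: [515.4, 241.8, 280.1]
tcp_rot: [-3.125, 0.56, 2.986]
contact_force: [0.5, -0.8, -3.3]
opening: 0.568
```

Request:
apply_moves(
  series="-0.37 -2.73 0.26 0.028 0 0.041 1; -0.48 -2.71 0.33 0.028 0 0.041 1; -0.59 -2.67 0.41 0.028 0 0.041 1; -0.70 -2.64 0.49 0.028 0 0.041 1; -0.80 -2.59 0.56 0.028 0 0.041 1; -0.91 -2.54 0.63 0.028 0 0.041 1; -1.01 -2.48 0.70 0.028 0 0.041 1; -1.11 -2.42 0.77 0.028 0 0.041 1; -1.12 -2.19 0.78 0.026 0 0.038 1; -1.20 -2.13 0.83 0.026 0 0.038 1",
)

```text
clock: 6.97
eef_pos: [515.4, -31.0, 281.4]
tcp_rot: [-3.107, 0.571, 2.506]
contact_force: [0.4, 0.6, -3.5]
opening: 0.567
```

Request:
apply_moves(
  series="-1.28 -2.06 0.89 0.026 0 0.038 1; -1.35 -1.99 0.94 0.026 0 0.038 1; -1.42 -1.91 0.99 0.026 0 0.038 1; -1.49 -1.83 1.04 0.026 0 0.038 1; -1.56 -1.74 1.09 0.026 0 0.038 1; -1.63 -1.65 1.13 0.026 0 0.038 1; -1.69 -1.56 1.17 0.026 0 0.038 1; -1.74 -1.47 1.21 0.026 0 0.038 1; -1.80 -1.37 1.25 0.026 0 0.038 1; -1.84 -1.27 1.28 0.026 0 0.038 1",
)

```text
clock: 7.8
eef_pos: [513.8, -288.6, 281.8]
tcp_rot: [-3.096, 0.586, 2.052]
contact_force: [0.9, -0.2, -4.3]
opening: 0.57
```

Request:
apply_moves(
  series="-1.89 -1.16 1.31 0.026 0 0.038 1; -1.93 -1.05 1.34 0.026 0 0.038 1; 0 0 0 0 0 0 1; 0 0 0 0 0 0 1; 0 0 0 0 0 0 1; 0 0 0 0 0 0 1; 0 0 0 0 0 0 1; 0 0 0 0 0 0 1; 0 0 0 0 0 0 1; 0 0 0 0 0 0 1",
)

```text
clock: 8.63
eef_pos: [514.7, -338.7, 281.8]
tcp_rot: [-3.096, 0.592, 1.965]
contact_force: [-0.5, -0.3, -4.9]
opening: 0.576
```

```bash
python3 - <<'E'
from g import *
s,p,R=pose();M=R.as_matrix();print(s["clock"],p,s["qpos"].round(3),s["contact_force"],s["wrist_torque"],s["opening"])
z=M[:,2];print("tilt",np.degrees(np.arccos(-z[2])),"yaw",np.arctan2(z[1],z[0]),"y.z",M[2,1])
h=np.array([z[0],z[1],0]);h/=np.linalg.norm(h)
b=p+6.9*h-U*93.3;t=b+U*130
for n in("top","side"):
    print(n,"foot",proj(n,b).round(1),"top",proj(n,t).round(1))
im=r.grab_frame("side");im2=r.grab_frame("top")
cv2.imwrite("pics/s3.png",im);cv2.imwrite("pics/t3.png",im2)
a=cv2.resize(im[60:240,260:440],(400,400));c=cv2.resize(im2[180:330,430:580],(400,400))
cv2.imwrite("pics/p3.png",np.hstack([a,c]))
E
```

```text
8.6333 [ 514.68607383 -338.74715774  281.77276509] [-0.349  0.164  1.943 -0.689  0.769 -0.287] [-0.45535749 -0.2720089  -4.85431344] [0.5784071  0.24029164 0.02294492] 0.5764321584853215
tilt 34.03344692191071 yaw -1.2590155329118253 y.z -0.038088588253956474
top foot [515.4 262.3] top [549.6 259.5]
side foot [360.6 121.3] top [362.5  63.9]
```

View pics/p3.png

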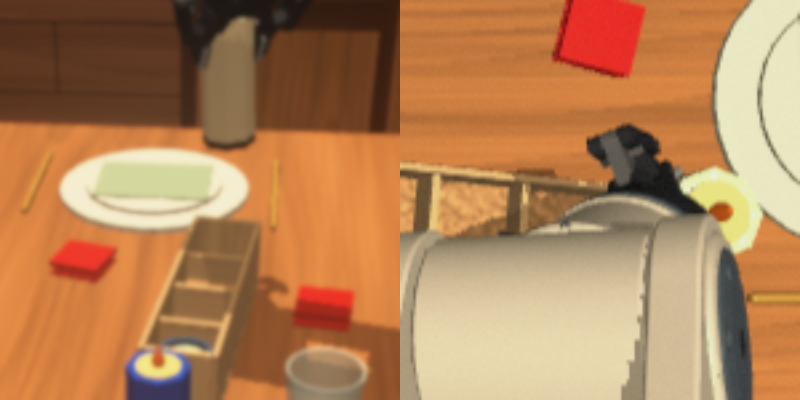

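Top view: flame at px (550,259.5), against a predicted (549.6,259.5). The side view's foot is about 2 px off, because the tool's y axis dips 2.2°. I'll level it and descend to just above the rim.

```bash
cat >> h.py <<'E'
U=np.array([0,0,1.])
def Rt(y,deg):
    a=np.radians(deg);h=np.array([np.cos(y),np.sin(y),0]);return frame(h*np.sin(a)-U*np.cos(a),[-h[1],h[0],0])
E
python3 - <<'E'
from h import *
y=-1.259;h=np.array([np.cos(y),np.sin(y),0]);T=np.array([512.7,-347.4,0])-6.9*h
plan([(T+U*192,Rt(y,34.8),7)],1);print(T)
E
```

```text
7 rows; mm/row 12.8 deg/row 0.57
0.71 -0.01 1.07 0 -0.002 0.010 1; 0.71 -0.02 1.07 0 -0.002 0.010 1; 0.72 -0.03 1.06 0 -0.002 0.010 1; 0.72 -0.04 1.06 0 -0.002 0.010 1; 0.72 -0.04 1.06 0 -0.002 0.010 1; 0.72 -0.05 1.06 0 -0.002 0.010 1; 0.72 -0.06 1.06 0 -0.002 0.010 1; 0 0 0 0 0 0 1; 0 0 0 0 0 0 1; 0 0 0 0 0 0 1
[ 510.58329496 -340.83269006    0.        ]
```

Request:
apply_moves(
  series="0.71 -0.01 1.07 0 -0.002 0.010 1; 0.71 -0.02 1.07 0 -0.002 0.010 1; 0.72 -0.03 1.06 0 -0.002 0.010 1; 0.72 -0.04 1.06 0 -0.002 0.010 1; 0.72 -0.04 1.06 0 -0.002 0.010 1; 0.72 -0.05 1.06 0 -0.002 0.010 1; 0.72 -0.06 1.06 0 -0.002 0.010 1; 0 0 0 0 0 0 1; 0 0 0 0 0 0 1; 0 0 0 0 0 0 1",
)

```text
clock: 9.57
eef_pos: [511.2, -341.3, 192.8]
tcp_rot: [3.139, 0.609, 1.88]
contact_force: [0.3, -0.9, -4.0]
opening: 0.571
```

```bash
cat > chk.py <<'E'
from h import *
def chk(name,box,off=0,grasp=93.3,show=True,cell=(512.7,-347.4)):
    s,p,R=pose();M=R.as_matrix();z=M[:,2];print(s["clock"],p.round(1),s["qpos"].round(2),"F",s["contact_force"].round(1),s["opening"].round(3))
    print("tilt",np.degrees(np.arccos(-z[2])),"yaw",np.arctan2(z[1],z[0]),"y.z",M[2,1])
    h=np.array([z[0],z[1],0]);h/=np.linalg.norm(h);b=p+off*h-U*grasp
    print("foot",b.round(1)," err to cell",(b[:2]-cell).round(1))
    print("proj foot/top side",proj("side",b).round(1),proj("side",b+U*130).round(1),"top",proj("top",b+U*130).round(1))
    im=r.grab_frame("side");im2=r.grab_frame("top");cv2.imwrite(f"pics/{name}_s.png",im);cv2.imwrite(f"pics/{name}_t.png",im2)
    hs=cv2.cvtColor(im2,cv2.COLOR_BGR2HSV);q=proj("top",b+U*135)
    fl=((hs[...,0]<14)&(hs[...,1]>190)&(hs[...,2]>90)).astype(np.uint8);n,l,st,ce=cv2.connectedComponentsWithStats(fl)
    for i in range(1,n):
        if np.linalg.norm(ce[i]-q)<22 and st[i][4]>5: print("flame",ce[i].round(1),st[i][4],"xy",cast("top",ce[i],b[2]+138)[:2].round(1),"pred axis",b[:2].round(1))
    u0,v0,u1,v1=box;k=600/(v1-v0)*0.66
    cv2.imwrite(f"pics/{name}.png",cv2.resize(im[v0:v1,u0:u1],None,fx=k,fy=k,interpolation=cv2.INTER_CUBIC))
E
python3 -c "
from chk import *
chk('c4',(300,90,420,210),6.9)"
```

```text
Traceback (most recent call last):
  File "chk.py", line 3, in chk
    s,p,R=pose();M=R.as_matrix();z=M[:,2];print(s["clock"],p.round(1),s["qpos"].round(2),"F",s["contact_force"].round(1),s["opening"].round(3))
                                                                                                                         ^^^^^^^^^^^^^^^^^^
AttributeError: 'float' object has no attribute 'round'
```

```bash
sed -i 's/s\["opening"\].round(3)/round(s["opening"],3)/' chk.py
python3 -c "
from chk import *
chk('c4',(300,90,420,210),6.9)"
```

```text
9.5667 [ 511.2 -341.3  192.8] [-0.35  0.29  2.03 -0.89  0.62  0.04] F [ 0.3 -0.9 -4. ] 0.571
tilt 34.87140458047566 yaw -1.2578421619078408 y.z 0.0017440198186172151
foot [ 513.3 -347.9   99.5]  err to cell [ 0.6 -0.5]
proj foot/top side [360.9 156.2] [362.8 103.7] top [526.6 263.5]
flame [526.8 264.2] 27 xy [ 511.9 -344.6] pred axis [ 513.3 -347.9]
```

View pics/c4.png

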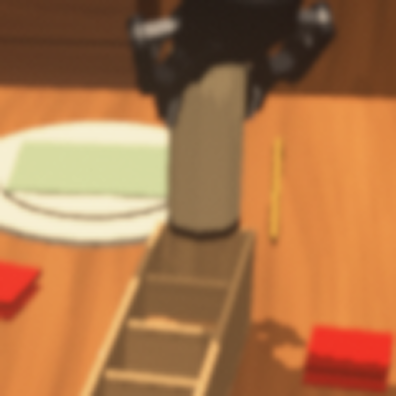

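Request:
apply_moves(
  series="0.29 0 0.41 0 0 0 1; 0.29 0 0.41 0 0 0 1; 0.29 0 0.41 0 0 0 1; 0.29 0 0.41 0 0 0 1; 0.29 0 0.41 0 0 0 1; 0.29 0 0.41 0 0 0 1; 0.29 0 0.41 0 0 0 1; 0.29 0 0.41 0 0 0 1; 0.29 0 0.41 0 0 0 1; 0.29 0 0.41 0 0 0 1",
)

```text
clock: 10.5
eef_pos: [510.6, -340.8, 141.2]
tcp_rot: [3.14, 0.608, 1.88]
contact_force: [-0.3, -0.3, -4.0]
opening: 0.569
```

Request:
apply_moves(
  series="0.035 0 0.05 0 0 0 1; 0.035 0 0.05 0 0 0 1; 0.035 0 0.05 0 0 0 1; 0.035 0 0.05 0 0 0 1; 0.035 0 0.05 0 0 0 1; 0.035 0 0.05 0 0 0 1; 0.035 0 0.05 0 0 0 1; 0.035 0 0.05 0 0 0 1; 0.035 0 0.05 0 0 0 1; 0.035 0 0.05 0 0 0 1",
)

```text
clock: 11.33
eef_pos: [510.6, -340.8, 135.7]
tcp_rot: [3.14, 0.608, 1.88]
contact_force: [-0.9, 0.3, -4.6]
opening: 0.572
```

```bash
python3 - <<'E'
from h import *
s=r.sense();print(s["contact_force"],s["wrist_torque"])
u=np.array([.111,.994,0])
for c,px,v in(((528.3,-208.2),436.8,259),((520.5,-277.8),471.7,263),((512.7,-347.4),502.6,266)):
    e=np.array([*c,0])-u*30
    print(c,[(z,(cast("top",(px,v),z)-e).round(1)[1]) for z in(14,20,26,32,38,42)])
E
```

```text
[-0.89579301  0.345725   -4.55683677] [0.62155643 0.18953894 0.04801724]
(528.3, -208.2) [(14, np.float64(-6.8)), (20, np.float64(-5.4)), (26, np.float64(-3.9)), (32, np.float64(-2.5)), (38, np.float64(-1.0)), (42, np.float64(-0.1))]
(520.5, -277.8) [(14, np.float64(-13.2)), (20, np.float64(-11.3)), (26, np.float64(-9.4)), (32, np.float64(-7.5)), (38, np.float64(-5.6)), (42, np.float64(-4.4))]
(512.7, -347.4) [(14, np.float64(-10.8)), (20, np.float64(-8.5)), (26, np.float64(-6.2)), (32, np.float64(-4.0)), (38, np.float64(-1.7)), (42, np.float64(-0.2))]
```

Request:
apply_moves(
  series="0.035 0 0.05 0 0 0 1; 0.035 0 0.05 0 0 0 1; 0.035 0 0.05 0 0 0 1; 0.035 0 0.05 0 0 0 1; 0.035 0 0.05 0 0 0 1; 0.035 0 0.05 0 0 0 1; 0.035 0 0.05 0 0 0 1; 0.035 0 0.05 0 0 0 1; 0.035 0 0.05 0 0 0 1; 0.035 0 0.05 0 0 0 1",
)

```text
clock: 12.17
eef_pos: [510.7, -340.9, 129.9]
tcp_rot: [3.14, 0.609, 1.879]
contact_force: [-1.5, 1.2, 2.5]
opening: 0.572
```

Contact: net force rose by 7 N, about 3.5 mm into the foam. I'll ease up to carry only the weight, release, and back off along the tool.

Request:
apply_moves(
  series="-0.04 0 -0.06 0 0 0 1; -0.04 0 -0.06 0 0 0 1; 0 0 0 0 0 0 1; 0 0 0 0 0 0 0.2; 0 0 0 0 0 0 -0.1; 0 0 0 0 0 0 -0.4; 0 0 0 0 0 0 -0.7; 0 0 0 0 0 0 -1; 0 0 0 0 0 0 -1; 0 0 0 0 0 0 -1",
)

```text
clock: 13.0
eef_pos: [510.7, -340.7, 131.1]
tcp_rot: [3.14, 0.608, 1.88]
contact_force: [-0.4, -0.3, -0.3]
opening: 1.0
```

Request:
apply_moves(
  series="0 0 -0.3 0 0 0 -1; 0 0 -0.6 0 0 0 -1; 0 0 -1 0 0 0 -1; 0 0 -1.3 0 0 0 -1; 0 0 -1.5 0 0 0 -1; 0 0 -1.5 0 0 0 -1; 0 0 -2 0 0 0 -1; 0 0 -2 0 0 0 -1; 0 0 -2 0 0 0 -1; 0 0 -2 0 0 0 -1",
)

```text
clock: 13.83
eef_pos: [485.2, -262.4, 249.0]
tcp_rot: [3.139, 0.608, 1.88]
contact_force: [0.2, 0.4, 0.2]
opening: 1.003
```

```bash
python3 - <<'E'
from h import *
s,p,R=pose();print(s["clock"],p,s["qpos"].round(2),s["contact_force"])
im=r.grab_frame("side");im2=r.grab_frame("top")
cv2.imwrite("pics/p5.png",np.hstack([cv2.resize(im[110:260,280:430],(400,400)),cv2.resize(im2[180:330,390:540],(400,400))]))
# candle b: above, tool down; flats axis aligned -> close along x or y
Rb=frame([0,0,-1],[np.cos(0),np.sin(0),0]);
for y in(0,np.pi):
    Q=frame([0,0,-1],[np.cos(y),np.sin(y),0]);print(y,np.degrees((R.inv()*Q).magnitude()),Q.as_euler("xyz"))
E
```

```text
13.8333 [ 485.15564451 -262.35356409  248.95885648] [-0.2   0.13  2.08 -0.79  0.78  0.02] [0.17600534 0.37689635 0.22246673]
0 38.9493449231722 [3.14159265 0.         1.57079633]
3.141592653589793 163.0723461948257 [ 3.14159265  0.         -1.57079633]
```

View pics/p5.png

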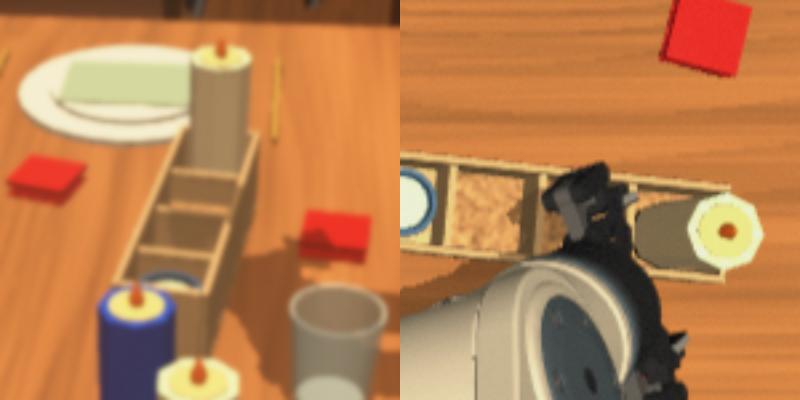

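The candle stands upright in the end cell: flame at side px (363,128), rim around its waist. Next is candle b, with the tool pointing down and closing along x.

```bash
python3 - <<'E'
from h import *
Rb=frame([0,0,-1],[1,0,0])
plan([((500.5,85.4,240),Rb,16),((500.5,85.4,180),Rb,4)],-1)
E
```

```text
16 rows; mm/row 21.8 deg/row 2.44
4 rows; mm/row 15.0 deg/row 0.0
1.71 0.75 -1.11 0.006 0.038 0.019 -1; 1.77 0.71 -1.05 0.006 0.038 0.019 -1; 1.82 0.67 -0.99 0.006 0.038 0.019 -1; 1.87 0.63 -0.92 0.006 0.038 0.019 -1; 1.91 0.59 -0.85 0.006 0.038 0.019 -1; 1.96 0.55 -0.78 0.006 0.038 0.019 -1; 1.99 0.50 -0.71 0.006 0.038 0.019 -1; 2.03 0.46 -0.64 0.006 0.038 0.019 -1; 2.06 0.42 -0.57 0.006 0.038 0.019 -1; 2.09 0.38 -0.49 0.006 0.038 0.019 -1
2.11 0.34 -0.41 0.006 0.038 0.019 -1; 2.13 0.29 -0.33 0.006 0.038 0.019 -1; 2.15 0.25 -0.26 0.006 0.038 0.019 -1; 2.16 0.21 -0.18 0.006 0.038 0.019 -1; 2.17 0.17 -0.10 0.006 0.038 0.019 -1; 2.17 0.13 -0.01 0.006 0.038 0.019 -1; 0 0 1.50 0 0 0 -1; 0 0 1.50 0 0 0 -1; 0 0 1.50 0 0 0 -1; 0 0 1.50 0 0 0 -1
```

Request:
apply_moves(
  series="1.71 0.75 -1.11 0.006 0.038 0.019 -1; 1.77 0.71 -1.05 0.006 0.038 0.019 -1; 1.82 0.67 -0.99 0.006 0.038 0.019 -1; 1.87 0.63 -0.92 0.006 0.038 0.019 -1; 1.91 0.59 -0.85 0.006 0.038 0.019 -1; 1.96 0.55 -0.78 0.006 0.038 0.019 -1; 1.99 0.50 -0.71 0.006 0.038 0.019 -1; 2.03 0.46 -0.64 0.006 0.038 0.019 -1; 2.06 0.42 -0.57 0.006 0.038 0.019 -1; 2.09 0.38 -0.49 0.006 0.038 0.019 -1",
)

```text
clock: 14.77
eef_pos: [494.7, -45.1, 240.9]
tcp_rot: [3.118, 0.222, 1.678]
contact_force: [-0.2, 0.5, -0.3]
opening: 0.999
```

Request:
apply_moves(
  series="2.11 0.34 -0.41 0.006 0.038 0.019 -1; 2.13 0.29 -0.33 0.006 0.038 0.019 -1; 2.15 0.25 -0.26 0.006 0.038 0.019 -1; 2.16 0.21 -0.18 0.006 0.038 0.019 -1; 2.17 0.17 -0.10 0.006 0.038 0.019 -1; 2.17 0.13 0 0.006 0.038 0.019 -1; 0 0 1.50 0 0 0 -1; 0 0 1.50 0 0 0 -1; 0 0 0 0 0 0 -1; 0 0 0 0 0 0 -1",
)

```text
clock: 15.6
eef_pos: [499.8, 84.2, 206.9]
tcp_rot: [-3.139, -0.005, 1.567]
contact_force: [0.0, 0.0, 1.1]
opening: 0.999
```

```bash
python3 - <<'E'
from h import *
s,p,R=pose();print(s["clock"],p,s["qpos"].round(2))
plan([((500.5,85.4,104),frame([0,0,-1],[1,0,0]),9)],-1)
E
```

```text
15.6 [499.8132774   84.21512606 206.90808311] [0.16 0.22 1.92 0.01 1.   0.16]
9 rows; mm/row 11.4 deg/row 0.04
0.01 0.01 1.14 0 -0.001 0 -1; 0.01 0.01 1.14 0 -0.001 0 -1; 0.01 0.01 1.14 0 -0.001 0 -1; 0.01 0.01 1.14 0 -0.001 0 -1; 0.01 0.01 1.14 0 -0.001 0 -1; 0.01 0.01 1.14 0 -0.001 0 -1; 0.01 0.01 1.14 0 -0.001 0 -1; 0.01 0.01 1.14 0 -0.001 0 -1; 0.01 0.01 1.14 0 -0.001 0 -1; 0 0 0 0 0 0 -1
```

Request:
apply_moves(
  series="0.01 0.01 1.14 0 -0.001 0 -1; 0.01 0.01 1.14 0 -0.001 0 -1; 0.01 0.01 1.14 0 -0.001 0 -1; 0.01 0.01 1.14 0 -0.001 0 -1; 0.01 0.01 1.14 0 -0.001 0 -1; 0.01 0.01 1.14 0 0 0 -1; 0.01 0.01 1.14 0 0 0 -1; 0.01 0.01 1.14 0 0 0 -1; 0.01 0.01 1.14 0 0 0 -1; 0 0 0 0 0 0 -1",
  squeeze=60,
)

```text
clock: 16.43
eef_pos: [499.9, 85.3, 102.5]
tcp_rot: [-3.138, 0.0, 1.567]
contact_force: [-1.5, 0.1, 0.3]
opening: 1.004
```

Request:
apply_moves(
  series="0 0 0 0 0 0 1; 0 0 0 0 0 0 1; 0 0 0 0 0 0 1; 0 0 0 0 0 0 1; 0 0 0 0 0 0 1; 0 0 0 0 0 0 1; 0 0 0 0 0 0 1; 0 0 0 0 0 0 1; 0 0 0 0 0 0 1; 0 0 0 0 0 0 1",
)

```text
clock: 17.27
eef_pos: [501.8, 85.6, 105.9]
tcp_rot: [3.14, -0.0, 1.567]
contact_force: [-1.5, 0.3, 6.0]
opening: 0.587
```

```bash
python3 - <<'E'
from h import *
s,p,R=pose();print(s["clock"],p,s["tcp_rot"],s["contact_force"])
y=-.1116
plan([(p+U*120,R,6),(p+U*175,R,4),((520.5,-240,p[2]+185),frame([0,0,-1],[np.cos(y),np.sin(y),0]),15),((520.5,-277.8,p[2]+100),frame([0,0,-1],[np.cos(y),np.sin(y),0]),5)],1)
E
```

```text
17.2667 [501.84143694  85.61286937 105.87814886] [ 3.14042324e+00 -4.37611585e-04  1.56678973e+00] [-1.47920296  0.28949533  5.968576  ]
6 rows; mm/row 20.0 deg/row 0.0
4 rows; mm/row 13.7 deg/row 0.0
15 rows; mm/row 21.8 deg/row 0.41
5 rows; mm/row 18.6 deg/row 0.0
0 0 -2.00 0 0 0 1; 0 0 -2.00 0 0 0 1; 0 0 -2.00 0 0 0 1; 0 0 -2.00 0 0 0 1; 0 0 -2.00 0 0 0 1; 0 0 -2.00 0 0 0 1; 0 0 -1.37 0 0 0 1; 0 0 -1.37 0 0 0 1; 0 0 -1.37 0 0 0 1; 0 0 -1.37 0 0 0 1
-2.17 0.13 -0.07 0 0 0.007 1; -2.17 0.15 -0.07 0 0 0.007 1; -2.17 0.16 -0.07 0 0 0.007 1; -2.17 0.18 -0.07 0 0 0.007 1; -2.17 0.20 -0.07 0 0 0.007 1; -2.16 0.21 -0.07 0 0 0.007 1; -2.16 0.23 -0.07 0 0 0.007 1; -2.16 0.24 -0.07 0 0 0.007 1; -2.16 0.26 -0.07 0 0 0.007 1; -2.16 0.27 -0.07 0 0 0.007 1
-2.16 0.29 -0.07 0 0 0.007 1; -2.15 0.30 -0.07 0 0 0.007 1; -2.15 0.32 -0.07 0 0 0.007 1; -2.15 0.33 -0.07 0 0 0.007 1; -2.15 0.35 -0.07 0 0 0.007 1; -0.75 0.08 1.70 0 0 0 1; -0.75 0.08 1.70 0 0 0 1; -0.75 0.08 1.70 0 0 0 1; -0.75 0.08 1.70 0 0 0 1; -0.75 0.08 1.70 0 0 0 1
```

Request:
apply_moves(
  series="0 0 -1 0 0 0 1; 0 0 -2.00 0 0 0 1; 0 0 -2.00 0 0 0 1; 0 0 -2.00 0 0 0 1; 0 0 -2.00 0 0 0 1; 0 0 -2.00 0 0 0 1; 0 0 -1.87 0 0 0 1; 0 0 -1.87 0 0 0 1; 0 0 -1.37 0 0 0 1; 0 0 -1.37 0 0 0 1",
)

```text
clock: 18.1
eef_pos: [501.0, 85.4, 281.2]
tcp_rot: [3.141, -0.0, 1.567]
contact_force: [0.7, -0.6, -5.4]
opening: 0.577
```

Request:
apply_moves(
  series="-2.17 0.13 -0.07 0 0 0.007 1; -2.17 0.15 -0.07 0 0 0.007 1; -2.17 0.16 -0.07 0 0 0.007 1; -2.17 0.18 -0.07 0 0 0.007 1; -2.17 0.20 -0.07 0 0 0.007 1; -2.16 0.21 -0.07 0 0 0.007 1; -2.16 0.23 -0.07 0 0 0.007 1; -2.16 0.24 -0.07 0 0 0.007 1; -2.16 0.26 -0.07 0 0 0.007 1; -2.16 0.27 -0.07 0 0 0.007 1",
)

```text
clock: 18.93
eef_pos: [513.4, -132.6, 287.1]
tcp_rot: [-3.141, -0.0, 1.496]
contact_force: [-0.0, -0.2, -4.1]
opening: 0.585
```

Request:
apply_moves(
  series="-2.16 0.29 -0.07 0 0 0.007 1; -2.15 0.30 -0.07 0 0 0.007 1; -2.15 0.32 -0.07 0 0 0.007 1; -2.15 0.33 -0.07 0 0 0.007 1; -2.15 0.35 -0.07 0 0 0.007 1; -0.75 0.08 1.70 0 0 0 1; -0.75 0.08 1.70 0 0 0 1; -0.75 0.08 1.70 0 0 0 1; -0.75 0.08 1.70 0 0 0 1; -0.75 0.08 1.70 0 0 0 1",
)

```text
clock: 19.77
eef_pos: [519.8, -278.1, 204.7]
tcp_rot: [-3.141, -0.0, 1.462]
contact_force: [0.2, 0.4, -4.6]
opening: 0.583
```

```bash
python3 - <<'E'
from chk import *
chk('c3',(290,90,410,210),0,105.9,cell=(520.5,-277.8))
y=-.1116
plan([((520.5,-277.8,106+52),frame([0,0,-1],[np.cos(y),np.sin(y),0]),10)],1)
E
```

```text
19.7667 [ 519.8 -278.1  204.7] [-0.49  0.34  1.75  0.    1.05 -0.38] F [ 0.2  0.4 -4.6] 0.583
tilt 0.040666117327715356 yaw 2.3718191030941442 y.z -0.00056044208250727
foot [ 519.8 -278.1   98.8]  err to cell [-0.7 -0.3]
proj foot/top side [356.3 169.7] [358.  115.3] top [486.  260.1]
10 rows; mm/row 4.5 deg/row 0.03
0 0.02 0.45 -0.001 0 0 1; 0 0.02 0.45 -0.001 0 0 1; 0 0.02 0.45 -0.001 0 0 1; 0 0.02 0.45 -0.001 0 0 1; 0 0.02 0.45 -0.001 0 0 1; 0 0.02 0.45 -0.001 0 0 1; 0 0.02 0.45 -0.001 0 0 1; 0 0.02 0.45 -0.001 0 0 1; 0 0.02 0.45 -0.001 0 0 1; 0 0.02 0.45 -0.001 0 0 1
```

View pics/c3.png

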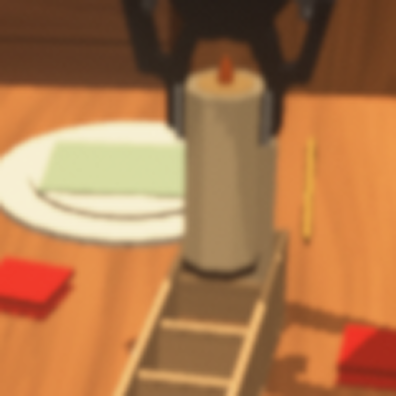

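The crop shows candle b upright over the middle free cell (axis px 357, predicted 356.3) and clear of the first candle.

Request:
apply_moves(
  series="0 0.02 0.45 0 0 0 1; 0 0.02 0.45 0 0 0 1; 0 0.02 0.45 0 0 0 1; 0 0.02 0.45 0 0 0 1; 0 0 0.45 0 0 0 1; 0 0 0.45 0 0 0 1; 0 0 0.45 0 0 0 1; 0 0 0.45 0 0 0 1; 0 0 0.45 0 0 0 1; 0 0 0.45 0 0 0 1",
)

```text
clock: 20.7
eef_pos: [521.1, -278.0, 159.8]
tcp_rot: [-3.142, -0.0, 1.462]
contact_force: [0.4, -0.1, -4.3]
opening: 0.582
```

Request:
apply_moves(
  series="0 0 0.1 0 0 0 1; 0 0 0.1 0 0 0 1; 0 0 0.1 0 0 0 1; 0 0 0.1 0 0 0 1; 0 0 0.1 0 0 0 1; 0 0 0.06 0 0 0 1; 0 0 0.06 0 0 0 1; 0 0 0.06 0 0 0 1; 0 0 0.06 0 0 0 1; 0 0 0.06 0 0 0 1",
)

```text
clock: 21.53
eef_pos: [521.1, -278.0, 152.3]
tcp_rot: [3.142, -0.0, 1.462]
contact_force: [-0.7, 0.4, -4.0]
opening: 0.581
```

Foot is at about 46 mm; continuing in slow steps.

Request:
apply_moves(
  series="0 0 0.06 0 0 0 1; 0 0 0.06 0 0 0 1; 0 0 0.06 0 0 0 1; 0 0 0.06 0 0 0 1; 0 0 0.06 0 0 0 1; 0 0 0.06 0 0 0 1; 0 0 0.06 0 0 0 1; 0 0 0.06 0 0 0 1; 0 0 0.06 0 0 0 1; 0 0 0.06 0 0 0 1",
)

```text
clock: 22.37
eef_pos: [521.1, -278.0, 146.3]
tcp_rot: [-3.142, -0.0, 1.462]
contact_force: [0.6, 0.8, -4.9]
opening: 0.58
```

Request:
apply_moves(
  series="0 0 0.06 0 0 0 1; 0 0 0.06 0 0 0 1; 0 0 0.06 0 0 0 1; 0 0 0.06 0 0 0 1; 0 0 0.06 0 0 0 1; 0 0 0.06 0 0 0 1; 0 0 0.06 0 0 0 1; 0 0 0.06 0 0 0 1; 0 0 0.06 0 0 0 1; 0 0 0.06 0 0 0 1",
)

```text
clock: 23.2
eef_pos: [521.2, -278.1, 140.6]
tcp_rot: [3.141, -0.0, 1.462]
contact_force: [-2.6, 0.7, 5.0]
opening: 0.582
```

Request:
apply_moves(
  series="0 0 -0.08 0 0 0 1; 0 0 -0.08 0 0 0 1; 0 0 -0.07 0 0 0 1; 0 0 0 0 0 0 1; 0 0 0 0 0 0 1; 0 0 0 0 0 0 1; 0 0 0 0 0 0 1; 0 0 0 0 0 0 1; 0 0 0 0 0 0 1; 0 0 0 0 0 0 1",
)

```text
clock: 24.03
eef_pos: [521.2, -278.0, 142.6]
tcp_rot: [3.142, -0.0, 1.462]
contact_force: [-1.3, 0.7, 0.1]
opening: 0.582
```

Request:
apply_moves(
  series="0 0 0 0 0 0 0.2; 0 0 0 0 0 0 -0.1; 0 0 0 0 0 0 -0.4; 0 0 0 0 0 0 -0.7; 0 0 0 0 0 0 -1; 0 0 0 0 0 0 -1; 0 0 -0.5 0 0 0 -1; 0 0 -1 0 0 0 -1; 0 0 -1.5 0 0 0 -1; 0 0 -2 0 0 0 -1",
)

```text
clock: 24.87
eef_pos: [520.6, -277.7, 193.0]
tcp_rot: [-3.14, -0.001, 1.462]
contact_force: [-0.7, -0.6, -0.2]
opening: 0.999
```

```bash
python3 - <<'E'
from h import *
s,p,R=pose();print(s["clock"],p,s["contact_force"])
# candle a: flat normals; corner near +x -> closing at 22.5deg-ish; fit octagon phase from first top crop
im=cv2.imread("pics/top0.png");hs=cv2.cvtColor(im,cv2.COLOR_BGR2HSV)
m=((hs[...,1]<90)&(hs[...,2]>150)).astype(np.uint8)
for c in cv2.findContours(m,cv2.RETR_EXTERNAL,cv2.CHAIN_APPROX_NONE)[0]:
    b=cv2.boundingRect(c)
    if cv2.contourArea(c)>450 and (abs(b[0]-198)<8 or abs(b[0]-268)<8) and 255<b[1]<275:
        P=np.array([cast("top",q[0],130)[:2] for q in c]);P=P-(P.max(0)+P.min(0))/2
        w={a:np.ptp(P@[np.cos(np.radians(a)),np.sin(np.radians(a))]).round(1) for a in range(-45,45,5)};print(b,w)
Q=frame([0,0,-1],[np.cos(-.39),np.sin(-.39),0])
plan([(p+U*120,R,6),((483,222,240),Q,22),((483,222,205),Q,2)],-1)
E
```

```text
24.8667 [ 520.6007648  -277.71195703  192.96305777] [-0.72824224 -0.61183149 -0.21252534]
(196, 269, 28, 28) {-45: np.float64(52.4), -40: np.float64(52.3), -35: np.float64(51.8), -30: np.float64(51.0), -25: np.float64(50.6), -20: np.float64(51.6), -15: np.float64(52.2), -10: np.float64(52.4), -5: np.float64(52.3), 0: np.float64(51.8), 5: np.float64(51.8), 10: np.float64(51.5), 15: np.float64(50.9), 20: np.float64(51.1), 25: np.float64(51.8), 30: np.float64(52.7), 35: np.float64(53.4), 40: np.float64(53.7)}
(268, 260, 27, 27) {-45: np.float64(50.3), -40: np.float64(50.4), -35: np.float64(51.4), -30: np.float64(52.1), -25: np.float64(52.6), -20: np.float64(52.8), -15: np.float64(52.7), -10: np.float64(52.2), -5: np.float64(51.3), 0: np.float64(50.1), 5: np.float64(50.6), 10: np.float64(51.2), 15: np.float64(52.1), 20: np.float64(52.7), 25: np.float64(52.8), 30: np.float64(52.8), 35: np.float64(52.4), 40: np.float64(51.7)}
6 rows; mm/row 20.0 deg/row 0.0
22 rows; mm/row 23.0 deg/row 0.73
2 rows; mm/row 17.5 deg/row 0.0
0 0 -2.00 0 0 0 -1; 0 0 -2.00 0 0 0 -1; 0 0 -2.00 0 0 0 -1; 0 0 -2.00 0 0 0 -1; 0 0 -2.00 0 0 0 -1; 0 0 -2.00 0 0 0 -1; 2.24 -0.42 0.33 0 0 0.013 -1; 2.23 -0.44 0.33 0 0 0.013 -1; 2.23 -0.47 0.33 0 0 0.013 -1; 2.22 -0.50 0.33 0 0 0.013 -1
2.21 -0.53 0.33 0 0 0.013 -1; 2.21 -0.56 0.33 0 0 0.013 -1; 2.20 -0.59 0.33 0 0 0.013 -1; 2.19 -0.61 0.33 0 0 0.013 -1; 2.19 -0.64 0.33 0 0 0.013 -1; 2.18 -0.67 0.33 0 0 0.013 -1; 2.17 -0.70 0.33 0 0 0.013 -1; 2.16 -0.73 0.33 0 0 0.013 -1; 2.15 -0.75 0.33 0 0 0.013 -1; 2.14 -0.78 0.33 0 0 0.013 -1
2.13 -0.81 0.33 0 0 0.013 -1; 2.12 -0.84 0.33 0 0 0.013 -1; 2.11 -0.86 0.33 0 0 0.013 -1; 2.10 -0.89 0.33 0 0 0.013 -1; 2.09 -0.92 0.33 0 0 0.013 -1; 2.07 -0.94 0.33 0 0 0.013 -1; 2.06 -0.97 0.33 0 0 0.013 -1; 2.05 -1.00 0.33 0 0 0.013 -1; 0 0 1.75 0 0 0 -1; 0 0 1.75 0 0 0 -1
```

```bash
python3 - <<'E'
from h import *
s,p,R=pose()
Q=frame([0,0,-1],[np.cos(.35),np.sin(.35),0])
plan([(p+U*80,R,4),((483,222,240),Q,22),((483,222,205),Q,2)],-1)
E
```

```text
4 rows; mm/row 20.0 deg/row 0.0
22 rows; mm/row 22.8 deg/row 1.2
2 rows; mm/row 17.5 deg/row 0.0
0 0 -2.00 0 0 0 -1; 0 0 -2.00 0 0 0 -1; 0 0 -2.00 0 0 0 -1; 0 0 -2.00 0 0 0 -1; 2.24 -0.42 0.15 0 0 -0.021 -1; 2.25 -0.37 0.15 0 0 -0.021 -1; 2.25 -0.32 0.15 0 0 -0.021 -1; 2.26 -0.28 0.15 0 0 -0.021 -1; 2.27 -0.23 0.15 0 0 -0.021 -1; 2.27 -0.18 0.15 0 0 -0.021 -1
2.27 -0.13 0.15 0 0 -0.021 -1; 2.28 -0.09 0.15 0 0 -0.021 -1; 2.28 -0.04 0.15 0 0 -0.021 -1; 2.28 0.01 0.15 0 0 -0.021 -1; 2.28 0.06 0.15 0 0 -0.021 -1; 2.28 0.10 0.15 0 0 -0.021 -1; 2.27 0.15 0.15 0 0 -0.021 -1; 2.27 0.20 0.15 0 0 -0.021 -1; 2.26 0.25 0.15 0 0 -0.021 -1; 2.26 0.29 0.15 0 0 -0.021 -1
2.25 0.34 0.15 0 0 -0.021 -1; 2.24 0.39 0.15 0 0 -0.021 -1; 2.24 0.43 0.15 0 0 -0.021 -1; 2.23 0.48 0.15 0 0 -0.021 -1; 2.22 0.53 0.15 0 0 -0.021 -1; 2.20 0.57 0.15 0 0 -0.021 -1; 0 0 1.75 0 0 0 -1; 0 0 1.75 0 0 0 -1; 0 0 0 0 0 0 -1; 0 0 0 0 0 0 -1
```

Request:
apply_moves(
  series="0 0 -2.00 0 0 0 -1; 0 0 -2.00 0 0 0 -1; 0 0 -2.00 0 0 0 -1; 0 0 -2.00 0 0 0 -1; 2.24 -0.42 0.15 0 0 -0.021 -1; 2.25 -0.37 0.15 0 0 -0.021 -1; 2.25 -0.32 0.15 0 0 -0.021 -1; 2.26 -0.28 0.15 0 0 -0.021 -1; 2.27 -0.23 0.15 0 0 -0.021 -1; 2.27 -0.18 0.15 0 0 -0.021 -1",
)

```text
clock: 25.7
eef_pos: [510.7, -140.7, 264.7]
tcp_rot: [3.14, 0.0, 1.589]
contact_force: [-0.2, -0.8, -0.9]
opening: 0.997
```

Request:
apply_moves(
  series="2.27 -0.13 0.15 0 0 -0.021 -1; 2.28 -0.09 0.15 0 0 -0.021 -1; 2.28 -0.04 0.15 0 0 -0.021 -1; 2.28 0.01 0.15 0 0 -0.021 -1; 2.28 0.06 0.15 0 0 -0.021 -1; 2.28 0.10 0.15 0 0 -0.021 -1; 2.27 0.15 0.15 0 0 -0.021 -1; 2.27 0.20 0.15 0 0 -0.021 -1; 2.26 0.25 0.15 0 0 -0.021 -1; 2.26 0.29 0.15 0 0 -0.021 -1",
)

```text
clock: 26.53
eef_pos: [493.4, 86.6, 249.7]
tcp_rot: [3.14, -0.0, 1.799]
contact_force: [0.3, -0.1, -0.0]
opening: 0.999
```

Request:
apply_moves(
  series="2.25 0.34 0.15 0 0 -0.021 -1; 2.24 0.39 0.15 0 0 -0.021 -1; 2.24 0.43 0.15 0 0 -0.021 -1; 2.23 0.48 0.15 0 0 -0.021 -1; 2.22 0.53 0.15 0 0 -0.021 -1; 2.20 0.57 0.15 0 0 -0.021 -1; 0 0 1.75 0 0 0 -1; 0 0 1.75 0 0 0 -1; 0 0 0 0 0 0 -1; 0 0 0 0 0 0 -1",
)

```text
clock: 27.37
eef_pos: [482.5, 221.6, 205.0]
tcp_rot: [-3.141, -0.0, 1.924]
contact_force: [-0.2, 0.3, 0.9]
opening: 0.999
```

```bash
python3 - <<'E'
from h import *
s,p,R=pose();print(s["clock"],p,s["tcp_rot"],s["qpos"].round(2))
im=r.grab_frame("top");cv2.imwrite("pics/t6.png",im);cv2.imwrite("pics/s6.png",r.grab_frame("side"))
plan([((483,222,104),frame([0,0,-1],[np.cos(.35),np.sin(.35),0]),9)],-1)
E
```

```text
27.3667 [482.46537652 221.59912635 204.96888043] [-3.14052063e+00 -9.84781359e-05  1.92390201e+00] [0.43 0.26 1.88 0.   1.01 0.07]
9 rows; mm/row 11.3 deg/row 0.02
0 -0.01 1.13 0 0 0 -1; 0 -0.01 1.13 0 0 0 -1; 0 -0.01 1.13 0 0 0 -1; 0 0 1.13 0 0 0 -1; 0 0 1.13 0 0 0 -1; 0 0 1.13 0 0 0 -1; 0 0 1.13 0 0 0 -1; 0 0 1.13 0 0 0 -1; 0 0 1.13 0 0 0 -1; 0 0 0 0 0 0 -1
```

Request:
apply_moves(
  series="0 0 1.13 0 0 0 -1; 0 0 1.13 0 0 0 -1; 0 0 1.13 0 0 0 -1; 0 0 1.13 0 0 0 -1; 0 0 1.13 0 0 0 -1; 0 0 1.13 0 0 0 -1; 0 0 1.13 0 0 0 -1; 0 0 1.13 0 0 0 -1; 0 0 1.13 0 0 0 -1; 0 0 0 0 0 0 -1",
)

```text
clock: 28.3
eef_pos: [481.6, 221.2, 100.5]
tcp_rot: [-3.138, 0.0, 1.924]
contact_force: [-1.4, -0.4, -0.7]
opening: 0.998
```

Request:
apply_moves(
  series="0 0 0 0 0 0 1; 0 0 0 0 0 0 1; 0 0 0 0 0 0 1; 0 0 0 0 0 0 1; 0 0 0 0 0 0 1; 0 0 0 0 0 0 1; 0 0 0 0 0 0 1; 0 0 0 0 0 0 1; 0 0 0 0 0 0 1; 0 0 0 0 0 0 1",
)

```text
clock: 29.13
eef_pos: [483.5, 222.0, 103.9]
tcp_rot: [3.14, -0.0, 1.924]
contact_force: [-0.3, -0.2, 6.7]
opening: 0.582
```

```bash
python3 - <<'E'
from h import *
s,p,R=pose();print(s["clock"],p,s["tcp_rot"],s["contact_force"],s["opening"])
y=-.1116;Q=frame([0,0,-1],[np.cos(y),np.sin(y),0])
plan([(p+U*170,R,9),((528.3,-180,p[2]+180),Q,18),((528.3,-208.2,p[2]+100),Q,5)],1)
E
```

```text
29.1333 [483.51842406 222.02484808 103.89788408] [ 3.13974165e+00 -3.27879500e-04  1.92378663e+00] [-0.30482162 -0.19865449  6.70250725] 0.5822344383011444
9 rows; mm/row 18.9 deg/row 0.0
18 rows; mm/row 22.5 deg/row 1.48
5 rows; mm/row 17.0 deg/row 0.0
0 0 -1.89 0 0 0 1; 0 0 -1.89 0 0 0 1; 0 0 -1.89 0 0 0 1; 0 0 -1.89 0 0 0 1; 0 0 -1.89 0 0 0 1; 0 0 -1.89 0 0 0 1; 0 0 -1.89 0 0 0 1; 0 0 -1.89 0 0 0 1; 0 0 -1.89 0 0 0 1; -2.18 -0.54 -0.06 0 0 0.026 1
-2.19 -0.48 -0.06 0 0 0.026 1; -2.21 -0.43 -0.06 0 0 0.026 1; -2.22 -0.37 -0.06 0 0 0.026 1; -2.23 -0.31 -0.06 0 0 0.026 1; -2.23 -0.25 -0.06 0 0 0.026 1; -2.24 -0.20 -0.06 0 0 0.026 1; -2.24 -0.14 -0.06 0 0 0.026 1; -2.25 -0.08 -0.06 0 0 0.026 1; -2.25 -0.02 -0.06 0 0 0.026 1; -2.25 0.04 -0.06 0 0 0.026 1
-2.25 0.09 -0.06 0 0 0.026 1; -2.24 0.15 -0.06 0 0 0.026 1; -2.24 0.21 -0.06 0 0 0.026 1; -2.23 0.27 -0.06 0 0 0.026 1; -2.22 0.32 -0.06 0 0 0.026 1; -2.21 0.38 -0.06 0 0 0.026 1; -2.20 0.44 -0.06 0 0 0.026 1; -0.56 0.06 1.60 0 0 0 1; -0.56 0.06 1.60 0 0 0 1; -0.56 0.06 1.60 0 0 0 1
-0.56 0.06 1.60 0 0 0 1; -0.56 0.06 1.60 0 0 0 1; 0 0 0 0 0 0 1; 0 0 0 0 0 0 1; 0 0 0 0 0 0 1; 0 0 0 0 0 0 1; 0 0 0 0 0 0 1; 0 0 0 0 0 0 1; 0 0 0 0 0 0 1; 0 0 0 0 0 0 1
```

Request:
apply_moves(
  series="0 0 -1.2 0 0 0 1; 0 0 -1.9 0 0 0 1; 0 0 -2 0 0 0 1; 0 0 -2 0 0 0 1; 0 0 -2 0 0 0 1; 0 0 -2 0 0 0 1; 0 0 -2 0 0 0 1; 0 0 -2 0 0 0 1; 0 0 -1.9 0 0 0 1; -2.18 -0.54 -0.06 0 0 0.026 1",
)

```text
clock: 29.97
eef_pos: [486.6, 202.1, 277.1]
tcp_rot: [3.136, -0.002, 1.9]
contact_force: [2.2, -0.4, -2.4]
opening: 0.582
```

Request:
apply_moves(
  series="-2.19 -0.48 -0.06 0 0 0.026 1; -2.21 -0.43 -0.06 0 0 0.026 1; -2.22 -0.37 -0.06 0 0 0.026 1; -2.23 -0.31 -0.06 0 0 0.026 1; -2.23 -0.25 -0.06 0 0 0.026 1; -2.24 -0.20 -0.06 0 0 0.026 1; -2.24 -0.14 -0.06 0 0 0.026 1; -2.25 -0.08 -0.06 0 0 0.026 1; -2.25 -0.02 -0.06 0 0 0.026 1; -2.25 0.04 -0.06 0 0 0.026 1",
)

```text
clock: 30.8
eef_pos: [509.3, -25.2, 279.1]
tcp_rot: [-3.141, -0.0, 1.637]
contact_force: [0.2, 0.4, -3.8]
opening: 0.579
```

Request:
apply_moves(
  series="-2.25 0.09 -0.06 0 0 0.026 1; -2.24 0.15 -0.06 0 0 0.026 1; -2.24 0.21 -0.06 0 0 0.026 1; -2.23 0.27 -0.06 0 0 0.026 1; -2.22 0.32 -0.06 0 0 0.026 1; -2.21 0.38 -0.06 0 0 0.026 1; -2.20 0.44 -0.06 0 0 0.026 1; -0.56 0.06 1.60 0 0 0 1; -0.56 0.06 1.60 0 0 0 1; -0.56 0.06 1.60 0 0 0 1",
)

```text
clock: 31.63
eef_pos: [526.2, -197.8, 234.8]
tcp_rot: [-3.141, -0.0, 1.455]
contact_force: [-0.2, 0.6, -4.4]
opening: 0.585
```

Request:
apply_moves(
  series="-0.56 0.06 1.60 0 0 0 1; -0.56 0.06 1.60 0 0 0 1; 0 0 0 0 0 0 1; 0 0 0 0 0 0 1; 0 0 0 0 0 0 1; 0 0 0 0 0 0 1; 0 0 0 0 0 0 1; 0 0 0 0 0 0 1; 0 0 0 0 0 0 1; 0 0 0 0 0 0 1",
)

```text
clock: 32.47
eef_pos: [526.8, -208.5, 204.1]
tcp_rot: [3.141, -0.0, 1.456]
contact_force: [0.3, -0.3, -2.8]
opening: 0.575
```

```bash
python3 - <<'E'
from chk import *
chk('c2',(280,100,400,220),0,103.9,cell=(528.3,-208.2))
y=-.1116
plan([((528.3,-208.2,104+52),frame([0,0,-1],[np.cos(y),np.sin(y),0]),10)],1)
E
```

```text
32.4667 [ 526.8 -208.5  204.1] [-0.38  0.31  1.8   0.    1.03 -0.26] F [ 0.3 -0.3 -2.8] 0.575
tilt 0.028441410793233025 yaw 0.08909807638819944 y.z 0.0004861143469384261
foot [ 526.8 -208.5  100.2]  err to cell [-1.5 -0.3]
proj foot/top side [351.1 183.6] [352.5 127.3] top [445.9 256.3]
10 rows; mm/row 4.8 deg/row 0.02
0 0.02 0.48 0 0 0 1; 0 0.02 0.48 0 0 0 1; 0 0.02 0.48 0 0 0 1; 0 0.02 0.48 0 0 0 1; 0 0.02 0.48 0 0 0 1; 0 0.02 0.48 0 0 0 1; 0 0.02 0.48 0 0 0 1; 0 0.02 0.48 0 0 0 1; 0 0.02 0.48 0 0 0 1; 0 0.02 0.48 0 0 0 1
```

View pics/c2.png

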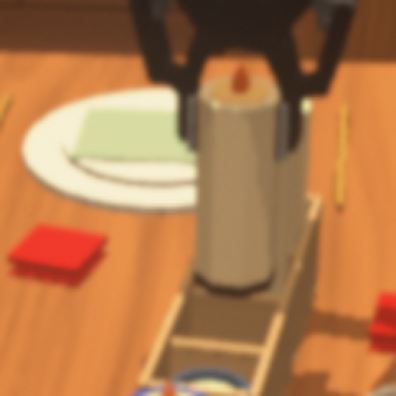

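Candle a is upright over the last free cell (axis px 351.6, predicted 351). Lowering it.

Request:
apply_moves(
  series="0 0.02 0.48 0 0 0 1; 0 0.02 0.48 0 0 0 1; 0 0.02 0.48 0 0 0 1; 0 0.02 0.48 0 0 0 1; 0 0.02 0.48 0 0 0 1; 0 0.02 0.48 0 0 0 1; 0 0.02 0.48 0 0 0 1; 0 0 0.48 0 0 0 1; 0 0 0.48 0 0 0 1; 0 0 0.48 0 0 0 1",
)

```text
clock: 33.4
eef_pos: [528.0, -208.7, 155.2]
tcp_rot: [-3.141, -0.0, 1.456]
contact_force: [0.3, 0.3, -4.0]
opening: 0.578
```

Request:
apply_moves(
  series="0 0 0.1 0 0 0 1; 0 0 0.1 0 0 0 1; 0 0 0.1 0 0 0 1; 0 0 0.1 0 0 0 1; 0 0 0.1 0 0 0 1; 0 0 0.06 0 0 0 1; 0 0 0.06 0 0 0 1; 0 0 0.06 0 0 0 1; 0 0 0.06 0 0 0 1; 0 0 0.06 0 0 0 1",
)

```text
clock: 34.23
eef_pos: [528.1, -208.7, 147.7]
tcp_rot: [3.142, -0.0, 1.456]
contact_force: [-0.2, -0.7, -4.3]
opening: 0.578
```

Request:
apply_moves(
  series="0 0 0.06 0 0 0 1; 0 0 0.06 0 0 0 1; 0 0 0.06 0 0 0 1; 0 0 0.06 0 0 0 1; 0 0 0.06 0 0 0 1; 0 0 0.06 0 0 0 1; 0 0 0.06 0 0 0 1; 0 0 0.06 0 0 0 1; 0 0 0.06 0 0 0 1; 0 0 0.06 0 0 0 1",
)

```text
clock: 35.07
eef_pos: [528.0, -208.7, 141.7]
tcp_rot: [-3.142, -0.0, 1.456]
contact_force: [0.7, -0.6, -4.0]
opening: 0.581
```

Request:
apply_moves(
  series="0 0 0.06 0 0 0 1; 0 0 0.06 0 0 0 1; 0 0 0.06 0 0 0 1; 0 0 0.06 0 0 0 1; 0 0 0.06 0 0 0 1; 0 0 0.06 0 0 0 1; 0 0 0.06 0 0 0 1; 0 0 0.06 0 0 0 1; 0 0 0.06 0 0 0 1; 0 0 0.06 0 0 0 1",
)

```text
clock: 35.9
eef_pos: [528.1, -208.7, 135.7]
tcp_rot: [3.142, -0.0, 1.456]
contact_force: [-0.7, 0.2, -3.4]
opening: 0.577
```

Request:
apply_moves(
  series="0 0 0.06 0 0 0 1; 0 0 0.06 0 0 0 1; 0 0 0.06 0 0 0 1; 0 0 0.06 0 0 0 1; 0 0 0.06 0 0 0 1; 0 0 0.06 0 0 0 1; 0 0 0.06 0 0 0 1; 0 0 0.06 0 0 0 1; 0 0 0.06 0 0 0 1; 0 0 0.06 0 0 0 1",
)

```text
clock: 36.73
eef_pos: [528.0, -208.7, 129.7]
tcp_rot: [-3.142, -0.0, 1.456]
contact_force: [-0.2, 0.4, -4.9]
opening: 0.582
```

Request:
apply_moves(
  series="0 0 0.06 0 0 0 1; 0 0 0.06 0 0 0 1; 0 0 0.06 0 0 0 1; 0 0 0.06 0 0 0 1; 0 0 0.06 0 0 0 1; 0 0 0.06 0 0 0 1; 0 0 0.06 0 0 0 1; 0 0 0.06 0 0 0 1; 0 0 0.06 0 0 0 1; 0 0 0.06 0 0 0 1",
)

```text
clock: 37.57
eef_pos: [528.2, -208.8, 124.0]
tcp_rot: [3.141, -0.0, 1.456]
contact_force: [-2.3, 0.4, 8.5]
opening: 0.581
```

Request:
apply_moves(
  series="0 0 -0.06 0 0 0 1; 0 0 -0.06 0 0 0 1; 0 0 -0.06 0 0 0 1; 0 0 -0.06 0 0 0 1; 0 0 -0.06 0 0 0 1; 0 0 0 0 0 0 1; 0 0 0 0 0 0 1; 0 0 0 0 0 0 1; 0 0 0 0 0 0 1; 0 0 0 0 0 0 1",
)

```text
clock: 38.4
eef_pos: [528.1, -208.7, 126.7]
tcp_rot: [3.141, -0.0, 1.456]
contact_force: [-0.4, -0.5, 1.2]
opening: 0.581
```

```bash
python3 - <<'E'
from chk import *
s=r.sense();print(s["contact_force"],s["wrist_torque"])
im=r.grab_frame("side");cv2.imwrite("pics/p7.png",cv2.resize(im[90:220,290:420],None,fx=4.6,fy=4.6,interpolation=cv2.INTER_CUBIC))
E
```

```text
[-0.43708956 -0.481499    1.22744499] [-0.08187692  0.25133539  0.02800068]
```

View pics/p7.png

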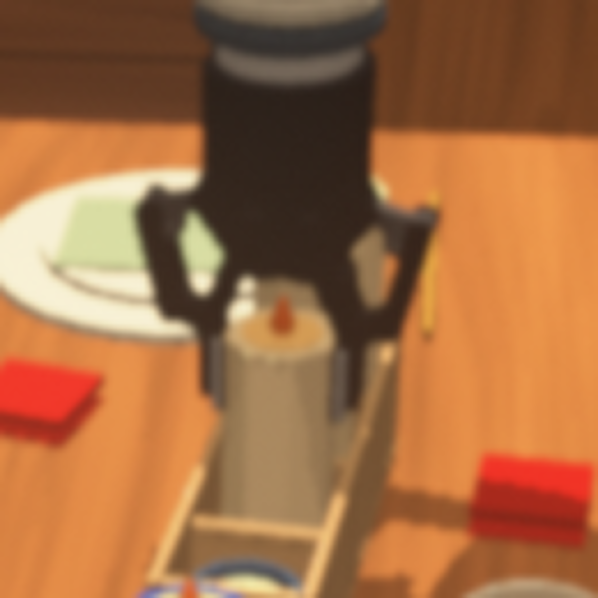

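Candle a sits upright in its cell and now carries about 1 N net. Fingers are above the rim. Releasing and rising.

Request:
apply_moves(
  series="0 0 -0.04 0 0 0 1; 0 0 0 0 0 0 0.2; 0 0 0 0 0 0 -0.1; 0 0 0 0 0 0 -0.4; 0 0 0 0 0 0 -0.7; 0 0 0 0 0 0 -1; 0 0 0 0 0 0 -1; 0 0 0 0 0 0 -1; 0 0 -0.5 0 0 0 -1; 0 0 -1 0 0 0 -1",
)

```text
clock: 39.28
eef_pos: [527.3, -208.4, 141.7]
tcp_rot: [-3.14, -0.001, 1.456]
contact_force: [-0.4, -0.4, -0.6]
opening: 1.001
```

Request:
apply_moves(
  series="0 0 -2 0 0 0 -1; 0 0 -2 0 0 0 -1; 0 0 -2 0 0 0 -1; 0 0 -2 0 0 0 -1; 0 0 -2 0 0 0 -1; 0 0 -2 0 0 0 -1; 0 0 -2 0 0 0 -1; 2 0 -2 0 0 0 -1; 2 0 -2 0 0 0 -1; 2 0 -2 0 0 0 -1",
)

```text
clock: 40.12
eef_pos: [534.7, -148.6, 344.2]
tcp_rot: [3.141, -0.0, 1.455]
contact_force: [0.6, -0.7, -0.2]
opening: 1.001
```

Request:
apply_moves(
  series="3 0 0 0 0 0 -1; 3 0 0 0 0 0 -1; 3 0 0 0 0 0 -1; 3 0 0 0 0 0 -1; 3 0 0 0 0 0 -1; 3 0 0 0 0 0 -1; 2 0 0 0 0 0 -1; 0 0 0 0 0 0 -1; 0 0 0 0 0 0 -1; 0 0 0 0 0 0 -1",
)

```text
clock: 40.95
eef_pos: [557.7, 49.1, 342.7]
tcp_rot: [3.141, 0.0, 1.456]
contact_force: [1.1, -0.1, -0.1]
opening: 0.998
```

```bash
python3 - <<'E'
from h import *
a=r.grab_frame("side");b=r.grab_frame("top")
hs=cv2.cvtColor(b,cv2.COLOR_BGR2HSV);fl=((hs[...,0]<14)&(hs[...,1]>190)&(hs[...,2]>90)).astype(np.uint8);n,l,st,ce=cv2.connectedComponentsWithStats(fl)
for i in range(1,n):
    if 390<ce[i][0]<560 and 230<ce[i][1]<290 and 5<st[i][4]<60: print(ce[i].round(1),st[i][4],[cast("top",ce[i],z).round(1)[:2].tolist() for z in(161,176)])
cv2.imwrite("pics/p8.png",np.hstack([cv2.resize(a,(400,300)),cv2.resize(b,(400,300))]))
c=np.hstack([cv2.resize(a[100:250,270:420],(400,400)),cv2.resize(b[180:330,380:530],(400,400))])
cv2.imwrite("pics/p9.png",np.vstack([cv2.resize(np.hstack([a,b]),(800,200)),c]) if 0 else np.vstack([np.hstack([cv2.resize(a,(266,200)),cv2.resize(b,(266,200)),np.zeros((200,268,3),np.uint8)]),c]))
E
```

```text
[435.8 257.8] 16 [[527.1, -207.5], [526.5, -203.9]]
[475.2 261.5] 18 [[519.6, -281.2], [519.1, -276.3]]
[512.3 266.2] 22 [[510.3, -350.2], [509.9, -344.2]]
```

View pics/p9.png

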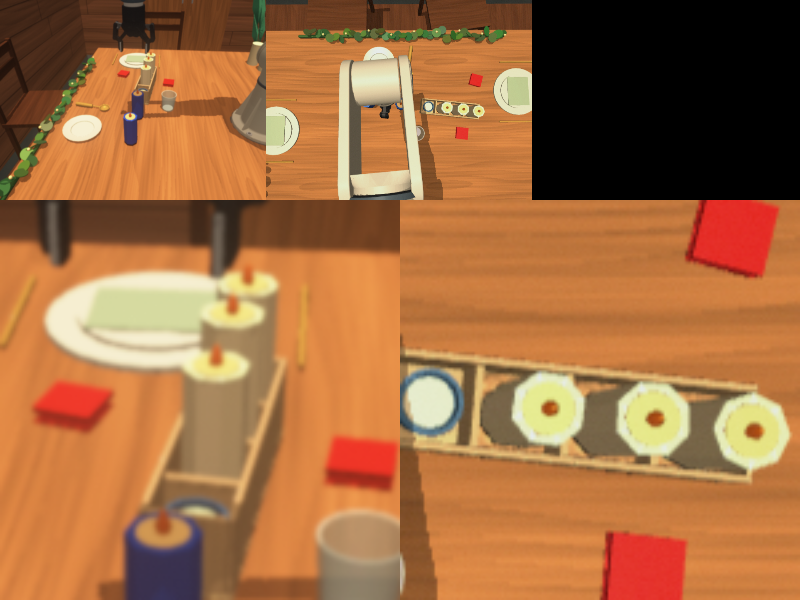

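All three candles stand upright in the three free cells. Flame rays land at (527,-207.5), (519,-276) and (510,-344), within about 4 mm of the cell centres. The bystanders and blue look-alikes are where they were. Handing in.

```bash
python3 -c "
from rig import r
s=r.sense();print(s['clock'],s['contact_force']);print(r.sign_off())"
```

```text
41.05 [ 0.44945768 -0.46241847  0.13602029]
the job is handed in; nothing more can be done
None
```

All three candles are in the crate's three free cells, upright with the flame on top, and I handed the job in at 41 s of the 72 s allowed.

- **Toppled candle:** I gripped it with the tool leaning over the flame end, turned it 90° upright in the hand and put it in the end cell. Candle b went into the cell next to it, and candle a into the one beside the votive.
- **Lowering:** I let each candle down in slow steps until it touched the cork, eased back to roughly zero net force, then opened the fingers. The force change on touching was 7, 9.5 and 13 N, well under the limits.
- **Last checks:** The final side and top views show the candles upright, with flames within about 4 mm of the cell centres. The blue look-alikes and the red pads look unmoved. The plate, tumbler and spoon were partly behind the arm in the last top view, so I judged those mainly from a small side view.
- **Disagreements:**
  - While I held the first candle, the camera and the arm's own reading differed by up to 3 mm, within the clearance in the cell.
  - The first two corks came out at nearly the same height, 38 to 40 mm above the table, although the task says every cell differs. The third was clearly lower, at about 24 mm.

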